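Put the used ink cartridge in the pedal bin with the hold-open pedal

ROBOT

A 6-joint arm with a two-finger parallel gripper is mounted at the origin on the work surface. World frame = base frame: x ahead of the robot, y to its left, z up, the work surface at z = 0. Lengths are in m, angles in degrees, forces in N, time in s.
With the tool pointing down it reaches from about 0.4 to 0.825 m from the base axis. Payload 7 kg.
Tool frame: the origin (TCP) lies at the very end of the fingers, on their centre line; the grasp point (between the pads) lies 19 mm behind it; z points along the fingers, y is the line along which they close (so a half turn about z gives the same grasp; the last joint's range is limited). The gripper opens to 88 mm and grips with 3 to 60 N. Pads are 19 mm wide; open, the fingers measure 130 mm over their backs; the gripper's body (78 mm by 193 mm) begins 47 mm behind the grasp point.
Start: joints at [91.965, 20.546, 0.682, 0, -70.136, -16.507], TCP at [0.169, 0.653, 0.202] pointing down, gripper open.
Joint ranges: [-176.03, 176.03], [-82.01, 121.73], [-58.28, 71.71], [-173.87, 95.51], [-174.79, -0.11], [-173.66, 173.66]. Speed limits (degrees/s): [136.94, 136.94, 172.46, 180, 180, 180].

INTERFACE

Orientations are given as [roll, pitch, yaw] about the fixed x, y, z axes, in that order (R = Rz(yaw) Ry(pitch) Rx(roll)).
In Python, from plant import r gives the robot as it stands. The module is installed in compiled form; this text tells all that it offers.
- The arm moves only by the tool jog_arm, never from a script. Its arguments are lists of equal length, an entry for each row: "travel": the shift along the tool's x, y, z each as a share of 50 cm, from -1 to 1, a list of three; "dr": the turn, a rotation vector about the tool's x, y, z each as a share of 360 degrees, from -1 to 1, a list of three; "claw": the opening, from 0 (shut) to 1 (fully open). A call has exactly 10 rows; each row is the pose to reach, as a shift and turn from the pose commanded when the call began, along the tool's axes at that moment, turning the shorter way round; what a row does not reach only later rows make up. A row lasts 1/8 s, in which the tool goes at most 62.5 mm and 10.7 degrees, less where a joint would pass 70% of its speed; a pose out of reach is approached as far as the arm can. A call with a number of a shift or a turn outside -1 to 1 is refused whole. A call with a gripper value outside its range is refused whole. The fingers move at their own pace and stop on an object; "newtons" is the grip in N (left out, the last holds). Time passes only in rows, so rows that repeat a pose let the fingers close, or fill a call up. It gives the time, the measured TCP pose, the force, the opening and the grip force at its end, in the units of the state.
- r.get_state(): the state, without advancing time (a new reading comes with each control period).
- r.capture(name): name is "scene" or "top" or "wrist"; returns a dict with "pixels" (420x560x3 uint8, red, green, blue), "range_z" (420x560 float32, m along the optical axis (not along the pixel's ray), 0 where there is no reading), "fx", "fy", "cx", "cy" (pixels), "position" and "attitude" of the camera in the world; the wrist camera has in their place "hand_eye" (4x4, takes a point from camera to tool coordinates, whose origin is the TCP and whose axes are the flange's). Camera axes: x right, y up, looking along -z (the intrinsics and any distortion apply to the point x, -y, -z); pixel columns grow to the right and rows downward; lengths in m; the calibration is good to about 2 mm. The wrist camera is an equidistant fisheye: a pixel r from the principal point sees the ray r / f radians off the axis. A picture is of the moment at which its call begins: read the wrist's pose just before it.
- r.close_job(): hands the job in; it is judged then, once.
Trained networks look in the newest picture that a camera, given by its name, has taken for a name from the list of things; names that differ only in an ending like _2 or _b are one class to them, and where a whole thing is asked for, a point or a joint stands for the part that bears it (a point fixed in the world has none). Each returns a list of dicts, best first, with "conf" (0 to 1); they miss things now and then, are a little off and sometimes report something else, mostly with a low value. They report only what shows in the picture. A call takes as long as a camera call. They do not tell look-alikes from the thing itself.
- r.boxes_of(name, camera): "extent" ([left, top, right, bottom] in pixels, round what is visible of it).
- r.regions_of(name, camera): "pixels" (420x560 bool, what is visible of it) and "extent" ([left, top, right, bottom] in pixels, round what is visible of it).
- r.tip_of(name, camera): "at" ([column, row] in pixels: a listed point, or the origin of a listed thing).
The state is a dict: "time_s": time; "joints": joint angles; "qd": joint speeds; "joint_torque": joint torques, N m; "tcp_pos": TCP position; "eef_rot": TCP orientation; "contact_force": force on the tool from outside, world axes, zero at the start; "moment": the same for the moment, N m; "gripper_width": finger opening in m; "gripper_force": force on a finger pad.
Only numpy, scipy, OpenCV 4.12 (cv2) and the standard library are available. Lean on these libraries where they do the work, as an engineer would, in place of code of your own. Each camera call takes 0.05 s, during which the arm holds its last target. There are 200 camera calls.

TASK

Put the used ink cartridge into the pedal bin: press the bin's pedal right down and slide it sideways until it hooks under its hold-open catch, so that the lid stays up by itself, then put the cartridge in. Afterwards free the pedal from the catch and ease it slowly all the way back up, so that the lid comes down shut without slamming. Feel for the pedal's stops and never push hard on any part of the bin, and leave the tea tin, mug and stapler as they are.

Things in the scene. Friction and masses are not known exactly. Their poses are not given: they have to be found in the camera images.
- bin: the pedal bin: grey and cream box, 150 mm deep (its x), 170 mm wide (its y), rim 200 mm above the desk, fixed to the desk. Origin: centre of its underside. x runs from the pedal side (-x, front face at x = -75 mm) to the lid's hinge (+x, at x = 78, z = 200 mm); z up. Walls 4 mm, inner floor at z = 76 mm
- catch (a point): hold-open catch on the bin's front, marked yellow (bin x = -79, y = 20, z = 39 mm): the foot of the L-shaped slot in the upright steel gate plate (bin x -83 to -75 mm, 83 mm high). The pedal lever rests in the slot's upright leg at y = 0; at the bottom the slot runs on to the bin's +y, under a lip (y = 8 to 12 mm) and into the catch behind it
- tread (a point): middle of the top of the pedal's tread (moves with it): rubber pad 46 (bin x) by 48 mm (bin y), a steel edge standing 4 mm above it at front and sides. At rest at bin x = -128, y = 0, z = 81 mm, sloping 10 degrees down to the bin. Its hard bottom stop is 50 mm lower, give or take 9 mm (the gate plate's height differs from bin to bin), so feel for it. Takes 7 N, near the bottom 10 N
- mouth (a point): point level with the rim (z = 200 mm), 20 mm to the pedal side of the middle of the bin's mouth (bin x = -20, y = 0). With the lid held by the catch the space above the mouth is clear from bin x = -71 to at least 15 mm, and from y = -81 to 81 mm
- pedal (a joint): angle of the pedal lever, rad: 0 at rest (up), about 0.31 (0.255 to 0.365) fully down. It turns about a pin across the bin, 160 mm behind the middle of the tread and 46 mm above the desk. A spring and the lid's weight push it up; let go, it flies up and the lid slams. Meet the hard bottom stop slowly
- shift (a joint): sideways place of the whole pedal, m: 0 at rest, up to 0.021 at its end stop, towards the bin's +y; a spring of 1.2 to 3 N pulls it back. It passes under the lip only with the tread within about 2.5 mm of the bottom, and is past it from 0.018 on; eased up there it rises 6 mm and hooks behind the lip. To free it: press to the bottom, slide back to 0, ease up
- lid (a joint): angle of the lid, rad: 0 shut, 1.18 to 1.76 (68 to 101 degrees) held by the catch. The pedal lifts it by a rod: always 5.4 times the pedal's angle, so 10 mm at the tread is 0.33 rad. Easing the pedal up over about 2 s or more is gentle
- cartridge: the used ink cartridge: black block with a yellow band and a cream top, 70 mm long (its x), 22 mm wide (its y), 48 mm high, about 60 g, standing upright on the desk. Origin: centre of its underside. The cream top (z = 40 to 48 mm) is 54 mm long; the sides are flat over the full height
- tea_tin: bystander: red square tea tin with a gold lid, 76 by 76 mm, 88 mm high. Origin: centre of its underside
- mug: bystander: white mug, 78 mm across, 85 mm high, handle on its +y side. Origin: centre of its underside
- stapler: bystander: blue and black stapler 140 mm long (its x), 36 mm wide, 50 mm high. Origin: centre of its underside
Things that resemble listed ones, but are neither listed nor needed, are in the scene too. Leave any red look-alike of the cartridge alone.

How it is judged (in metres and radians):
On the way, in this order (a step that is already met when the one before it is completed fails the run):
1. the pedal sits hooked behind the lip of its catch and the lid stands open by itself, with the robot off the bin (value of joint shift above 0.017 m and value of joint lid above 1 rad and contact force between bin and the fingers below 0.1 N and contact force between bin and the arm below 0.1 N), for 0.3 s.
2. the cartridge is inside the bin while the lid stands open (z of cartridge in the frame of bin below 0.13 m and x of cartridge in the frame of bin between -0.075 and 0.075 m and y of cartridge in the frame of bin between -0.085 and 0.085 m and value of joint lid above 1 rad), for 0.2 s.
At the end, for the whole second after the job is handed in: The cartridge lies at rest inside the bin (below 130 mm above the desk), the lid is shut (within 0.06 rad), the pedal is fully up (within 0.012 rad) and back out of its catch (sideways within 3 mm of its rest place) (value of joint lid below 0.06 rad and value of joint pedal below 0.012 rad and value of joint shift below 0.003 m and z of cartridge in the frame of bin below 0.13 m and x of cartridge in the frame of bin between -0.075 and 0.075 m and y of cartridge in the frame of bin between -0.085 and 0.085 m and linear speed of cartridge below 0.02 m/s); the robot touches nothing.
It fails at once if the lid slams: it swings shut faster than 3 rad/s (velocity of joint lid below -3 rad/s).
It fails at once if the robot pushes on the bin or any of its parts with more than 27 N (contact force between bin and the fingers above 27 N or contact force between bin and the arm above 27 N).
It fails at once if a bystander (tea tin, mug or stapler) is moved more than 15 mm (distance of any of tea_tin, mug, stapler from where it was at the start of the episode above 0.015 m).
It also fails if it takes over 72 s, if anything falls off the work surface, if the arm or the gripper's body presses on something with over 40 N, if the wrist force passes 120 N, or if a joint passes its speed limit or range.

## Working session

There is one attempt and no reset: what is moved stays moved. The work goes in short steps, Python scripts to look and compute and a tool call to move; the robot and the scene stay as the last step left them, time stands still between calls to the robot, and variables do not carry over. Pictures are saved under pics/ and viewed, at most 10 in all, crops included, and the job is handed in when it is done.

Besides the shell and the picture viewer there is one more tool, called after "Call:" as name(argument=value, ...) on one line, values as JSON. jog_arm: Moves the arm, as the interface text tells. Its arguments: {"type":"object","properties":{"travel":{"type":"array"},"dr":{"type":"array"},"claw":{"type":"array"},"newtons":{"type":"number"}},"required":["travel","dr","claw"]}

```bash
mkdir -p pics
cat > h.py <<'E'
import numpy as np, cv2
from scipy.spatial.transform import Rotation as R
from plant import r
def save(im,n): cv2.imwrite(f"pics/{n}.png",im[:,:,::-1])
def att(c):
    a=np.array(c["attitude"],float)
    return a if a.shape==(3,3) else R.from_euler("xyz",a,degrees=True).as_matrix()
def cloud(c):
    h,w=c["range_z"].shape; u,v=np.meshgrid(np.arange(w),np.arange(h)); z=c["range_z"]
    p=np.stack([(u-c["cx"])/c["fx"]*z,-(v-c["cy"])/c["fy"]*z,-z],-1)
    q=p@att(c).T+np.array(c["position"]); q[z==0]=np.nan
    return q
E
python3 - <<'E'
from h import *
print(r.get_state())
ims=[]
for n in("scene","top"):
    c=r.capture(n); print(n,c["position"],c["attitude"],c["fx"],c["cx"],c["cy"],[k for k in c])
    np.savez(f"{n}.npz",q=cloud(c),im=c["pixels"]); save(c["pixels"],n+"0")
    q=cloud(c)
    for k in("bin","cartridge","tea_tin","mug","stapler","tread","catch"):
        for d in r.regions_of(k,n)[:3]:
            m=d["pixels"]; P=q[m]; print(k,round(d["conf"],2),np.round(d["extent"]),np.round(np.nanmedian(P,0),3),np.round(np.nanmin(P,0),3),np.round(np.nanmax(P,0),3))
    for k in ("bin","cartridge","tread","catch","mouth"):
        print(k,[(round(d["conf"],2),np.round(d["at"])) for d in r.tip_of(k,n)[:3]])
E
```

```text
{'time_s': 0.0, 'joints': array([ 9.19660373e+01,  2.05915431e+01,  6.32369947e-01, -1.87324254e-02,
       -7.01353326e+01, -1.65065158e+01]), 'qd': array([-0.03341275,  0.00636224,  0.06532406, -0.14749901,  0.00167582,
       -0.08755545]), 'joint_torque': array([ 2.03467163e-03, -5.82731438e+01,  2.93045783e+01,  6.99692577e+00,
        6.83535865e-03, -1.56391293e-04]), 'tcp_pos': array([0.16937859, 0.65284918, 0.2012152 ]), 'eef_rot': array([ 1.79904385e+02, -9.97001477e-03, -1.45468500e+01]), 'contact_force': array([ 0.76766033, -1.24165309,  0.07199291]), 'moment': array([ 0.02545591, -0.0420945 , -0.00203423]), 'gripper_force': 0.0, 'gripper_width': 0.08754650948971417}
scene [1.11892197 0.32583344 0.75459427] [ 49.53706508   0.47914995 118.58887564] 407.8778591369532 274.83365980458694 210.32048614324682 ['pixels', 'range_z', 'fx', 'fy', 'cx', 'cy', 'position', 'attitude']
bin 0.91 [112. 162. 233. 277.] [ 0.647 -0.22   0.162] [ 0.296 -0.623 -0.005] [ 0.719 -0.108  0.211]
bin 0.72 [204. 217. 237. 238.] [ 0.538 -0.146  0.079] [ 0.42  -0.237 -0.004] [ 0.571 -0.108  0.09 ]
cart
[... 2073 characters left out ...]
31  0.046] [ 0.312 -0.494 -0.005] [ 0.438 -0.385  0.056]
stapler 0.43 [303. 134. 396. 219.] [ 0.588 -0.24   0.207] [ 0.483 -0.425 -0.007] [ 0.768 -0.109  0.216]
tread 0.89 [303. 197. 328. 215.] [ 0.529 -0.145  0.081] [ 0.495 -0.185  0.065] [ 0.562 -0.111  0.094]
tread 0.44 [188. 220. 217. 254.] [0.446 0.208 0.019] [ 0.379  0.164 -0.005] [0.486 0.261 0.09 ]
catch 0.65 [301. 134. 398. 218.] [ 0.587 -0.239  0.208] [ 0.483 -0.365 -0.002] [ 0.714 -0.108  0.216]
bin [(0.97, array([345., 185.]))]
cartridge [(0.75, array([176., 182.])), (0.62, array([207., 187.])), (0.51, array([148., 189.]))]
tread [(0.92, array([314., 200.]))]
catch [(0.74, array([321., 190.]))]
mouth [(0.66, array([344., 179.]))]
```

View pics/scene0.png

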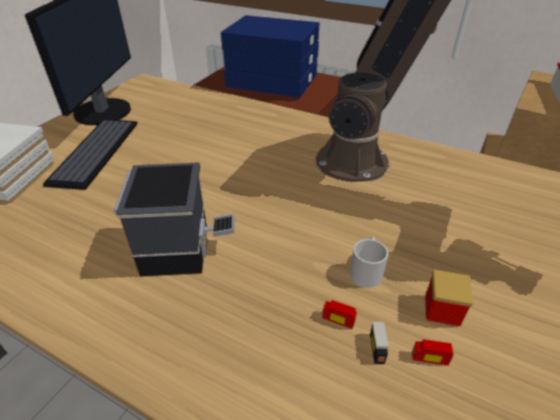

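Run:
```python
from h import *
a=np.load("scene.npz")["im"][205:375,100:470]; save(cv2.resize(a,None,fx=2.1,fy=2.1,interpolation=cv2.INTER_CUBIC),"crop1")
# bin: lid top points from both cams
for n in("top","scene"):
    q=np.load(n+".npz")["q"].reshape(-1,3)
    def rect(zl,zh,x0,x1,y0,y1,t):
        m=(q[:,2]>zl)&(q[:,2]<zh)&(q[:,0]>x0)&(q[:,0]<x1)&(q[:,1]>y0)&(q[:,1]<y1)
        rr=cv2.minAreaRect((q[m,:2]*1000).astype(np.float32)); print(n,t,m.sum(),np.round(rr[0],1),np.round(rr[1],1),round(rr[2],1),"z",np.round(np.median(q[m,2]),3))
    rect(.19,.23,.4,.8,-.45,-.05,"lid")
    rect(.065,.1,.45,.6,-.2,-.09,"tread")
    for t,b in dict(A=(.56,.68,.25,.325),B=(.55,.65,.15,.24),C=(.55,.65,.34,.43)).items(): rect(.033,.06,*b,t)
    rect(.07,.1,.4,.53,.32,.46,"tin");rect(.07,.1,.38,.53,.14,.27,"mug")
```

```text
top lid 3794 [ 599.5 -256.5] [179.6 168.9] 32.2 z 0.208
top tread 423 [ 544.2 -151.9] [75.3 83.1] 32.1 z 0.082
top A 159 [624.8 287.7] [70.7 22.1] 25.9 z 0.046
top B 159 [598.1 193.2] [22.7 70.4] 4.0 z 0.047
top C 167 [595.5 386.1] [23.  70.3] 18.3 z 0.046
top tin 627 [467.4 383.9] [76.4 77.8] 14.0 z 0.087
top mug 151 [442.6 205.9] [77.6 89.7] 67.6 z 0.083
scene lid 3954 [ 603.8 -258. ] [182.9 168.9] 32.0 z 0.207
scene tread 582 [ 546.1 -154.3] [72.7 83.8] 33.0 z 0.08
scene A 426 [629.9 287. ] [68.8 23. ] 26.0 z 0.046
scene B 403 [602.7 191.6] [24.5 69.9] 5.3 z 0.046
scene C 509 [600.  385.6] [24.7 69.4] 17.2 z 0.046
scene tin 1223 [471.6 383.2] [78.2 75.9] 14.4 z 0.087
scene mug 397 [451.3 204. ] [77.9 83.3] 61.5 z 0.079
```

View pics/crop1.png

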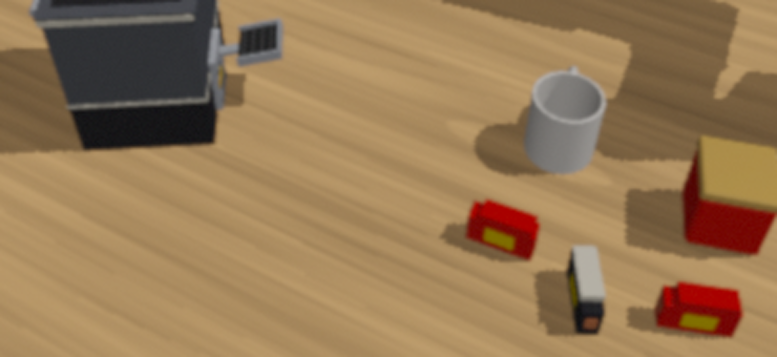

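The scene shows the black cartridge with its cream top at (377,342). The red look-alikes are at (340,314) and (433,352), and the tread is at (222,224) left of the mug. By description I choose the black one, and the crop confirms it. Candidate A lies at about (0.627, 0.287) with its long axis at 26°. The bin's yaw is about -58° and its origin about (0.601, -0.256).

```bash
cat >> h.py <<'E'
import json,os,sys
YAW=-58.; BO=np.array([0.601,-0.2555,0.])
def b2w(p): return R.from_euler("z",YAW,degrees=True).apply(p)+BO
def w2b(p): return R.from_euler("z",YAW,degrees=True).inv().apply(np.asarray(p)-BO)
def rot(yaw,tilt=0): return R.from_euler("z",yaw,degrees=True)*R.from_euler("x",180,degrees=True)*R.from_euler("y",tilt,degrees=True)
def cmd():
    if os.path.exists("cmd.json"):
        d=json.load(open("cmd.json")); return np.array(d["p"]),R.from_quat(d["q"])
    s=r.get_state(); return s["tcp_pos"],R.from_euler("xyz",s["eef_rot"],degrees=True)
def goal(p,Rt,save=True):
    """prints travel/dr shares; stores the pose that the ROUNDED numbers reach"""
    p0,R0=cmd(); t=np.round(R0.inv().apply(np.asarray(p)-p0)/.5,4); d=np.round((R0.inv()*Rt).as_rotvec(degrees=True)/360,4)
    print("travel",t.tolist(),"dr",d.tolist(),"mm",round(np.linalg.norm(t)*500))
    if save:
        pn=p0+R0.apply(t*.5); Rn=R0*R.from_rotvec(d*360,degrees=True)
        json.dump(dict(p=pn.tolist(),q=Rn.as_quat().tolist()),open("cmd.json","w"))
E
python3 - <<'E'
from h import *
goal([.45,.12,.30],rot(-58))
print(b2w([-138,0,81] and np.array([-.138,0,.081])))
# lid & tread extents in bin frame
for n in("top","scene"):
    q=np.load(n+".npz")["q"].reshape(-1,3); q=q[~np.isnan(q[:,0])]; b=w2b(q)
    m=(b[:,2]>.19)&(b[:,2]<.23)&(abs(b[:,0])<.15)&(abs(b[:,1])<.15); print(n,np.percentile(b[m],[.5,50,99.5],axis=0).round(4).tolist())
    m=(b[:,2]>.06)&(b[:,2]<.1)&(b[:,0]<-.1)&(b[:,0]>-.17)&(abs(b[:,1])<.05); print(n,np.percentile(b[m],[.5,50,99.5],axis=0).round(4).tolist())
E
```

```text
travel [0.8109, 0.8917, -0.1957] dr [0.0, -0.0, 0.1207] mm 611
[ 0.52787114 -0.13846936  0.081     ]
top [[-0.0837, -0.0904, 0.1971], [-0.0027, -0.0023, 0.2082], [0.0829, 0.087, 0.2139]]
top [[-0.1594, -0.0309, 0.0695], [-0.1335, -0.0018, 0.0813], [-0.1015, 0.0266, 0.0934]]
scene [[-0.0803, -0.0869, 0.1912], [0.0001, 0.0219, 0.2067], [0.0859, 0.0911, 0.2099]]
scene [[-0.1559, -0.0292, 0.0677], [-0.13, 0.0036, 0.0798], [-0.1021, 0.0315, 0.0891]]
```

Call:
jog_arm(travel=[[0.8109,0.8917,-0.1957],[0.8109,0.8917,-0.1957],[0.8109,0.8917,-0.1957],[0.8109,0.8917,-0.1957],[0.8109,0.8917,-0.1957],[0.8109,0.8917,-0.1957],[0.8109,0.8917,-0.1957],[0.8109,0.8917,-0.1957],[0.8109,0.8917,-0.1957],[0.8109,0.8917,-0.1957]], dr=[[0,0,0.1207],[0,0,0.1207],[0,0,0.1207],[0,0,0.1207],[0,0,0.1207],[0,0,0.1207],[0,0,0.1207],[0,0,0.1207],[0,0,0.1207],[0,0,0.1207]], claw=[0.45,0.45,0.45,0.45,0.45,0.45,0.45,0.45,0.45,0.45])

```text
time_s: 2.55
tcp_pos: [0.4507, 0.1179, 0.301]
eef_rot: [-179.9, 0.0, -58.0]
contact_force: [2.3, -0.1, 0.2]
gripper_width: 0.0391
gripper_force: 0.0
```

Run:
```python
from h import *
goal(b2w(np.array([-.138,-.024,.16])),rot(-58,8))
```

```text
travel [0.5208, 0.1899, 0.2801] dr [0.0, 0.0222, 0.0] mm 311
```

Call:
jog_arm(travel=[[0.5208,0.1899,0.2801],[0.5208,0.1899,0.2801],[0.5208,0.1899,0.2801],[0.5208,0.1899,0.2801],[0.5208,0.1899,0.2801],[0.5208,0.1899,0.2801],[0.5208,0.1899,0.2801],[0.5208,0.1899,0.2801],[0.5208,0.1899,0.2801],[0.5208,0.1899,0.2801]], dr=[[0,0.0222,0],[0,0.0222,0],[0,0.0222,0],[0,0.0222,0],[0,0.0222,0],[0,0.0222,0],[0,0.0222,0],[0,0.0222,0],[0,0.0222,0],[0,0.0222,0]], claw=[0.45,0.45,0.45,0.45,0.45,0.45,0.45,0.45,0.45,0.45])

```text
time_s: 3.8
tcp_pos: [0.5078, -0.1503, 0.1605]
eef_rot: [-179.9, -8.0, -57.9]
contact_force: [0.7, 0.7, 0.9]
gripper_width: 0.0394
gripper_force: 0.0
```

```bash
cat >> h.py <<'E'
def wcloud(c,s):
    h,w=c["range_z"].shape; u,v=np.meshgrid(np.arange(w),np.arange(h)); z=c["range_z"]
    dx=(u-c["cx"])/c["fx"]; dy=(v-c["cy"])/c["fy"]; th=np.hypot(dx,dy); k=np.tan(np.minimum(th,1.5))/np.maximum(th,1e-9)
    p=np.stack([dx*k*z,-dy*k*z,-z],-1); H=np.array(c["hand_eye"]); p=p@H[:3,:3].T+H[:3,3]
    q=R.from_euler("xyz",s["eef_rot"],degrees=True).apply(p.reshape(-1,3)).reshape(p.shape)+s["tcp_pos"]; q[z==0]=np.nan
    return q
E
python3 - <<'E'
from h import *
s=r.get_state(); c=r.capture("wrist"); q=wcloud(c,s); save(c["pixels"],"w1")
print(s["tcp_pos"],s["contact_force"],s["time_s"],np.round(c["hand_eye"],3).tolist())
b=w2b(q.reshape(-1,3)); 
m=(b[:,2]>.06)&(b[:,2]<.1)&(b[:,0]<-.095)&(b[:,0]>-.17)&(abs(b[:,1])<.05); print(m.sum(),np.nanpercentile(b[m],[.5,50,99.5],axis=0).round(4).tolist())
for d in r.regions_of("tread","wrist")[:2]: print(d["conf"],d["extent"],np.nanpercentile(w2b(q[d["pixels"]]),[2,50,98],axis=0).round(4).tolist())
E
```

```text
[ 0.50782485 -0.1503015   0.16048345] [0.74947777 0.66051279 0.90693005] 3.8 [[0.001, 0.97, 0.244, 0.065], [1.0, -0.001, -0.0, 0.0], [0.0, 0.244, -0.97, -0.183], [0.0, 0.0, 0.0, 1.0]]
4334 [[-0.1548, -0.0295, 0.0718], [-0.1294, -0.0019, 0.0814], [-0.096, 0.0275, 0.0905]]
0.77 [220.6, 155.7, 296.4, 243.1] [[-0.1534, -0.0287, 0.0707], [-0.1285, -0.0018, 0.0812], [-0.089, 0.0263, 0.0895]]
```

View pics/w1.png

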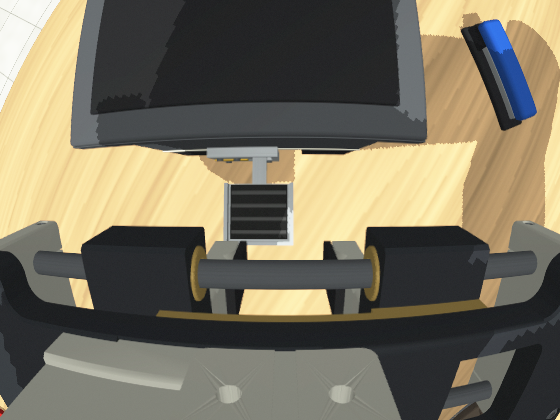

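```bash
cat >> h.py <<'E'
def rows(ps,Rt=None):
    p0,R0=cmd(); Rt=Rt or R0; ps=np.array([b2w(np.array(p)/1000) for p in ps])
    T=np.round(R0.inv().apply(ps-p0)/.5,4); d=np.round((R0.inv()*Rt).as_rotvec(degrees=True)/360,4)
    print(json.dumps(T.tolist())); print("dr",d.tolist())
    json.dump(dict(p=(p0+R0.apply(T[-1]*.5)).tolist(),q=(R0*R.from_rotvec(d*360,degrees=True)).as_quat().tolist()),open("cmd.json","w"))
E
python3 - <<'E'
from h import *
rows([[-138,-24,z] for z in (115,96,88,84,80,76,72,68,64,60)])
E
```

```text
[[-0.0125, 0.0, 0.0891], [-0.0178, 0.0, 0.1267], [-0.02, 0.0, 0.1426], [-0.0211, 0.0, 0.1505], [-0.0222, 0.0, 0.1584], [-0.0233, 0.0, 0.1663], [-0.0244, 0.0, 0.1743], [-0.0255, 0.0, 0.1822], [-0.0267, 0.0, 0.1901], [-0.0278, 0.0, 0.198]]
dr [0.0, 0.0, 0.0]
```

Call:
jog_arm(travel=[[-0.0125,0.0,0.0891],[-0.0178,0.0,0.1267],[-0.02,0.0,0.1426],[-0.0211,0.0,0.1505],[-0.0222,0.0,0.1584],[-0.0233,0.0,0.1663],[-0.0244,0.0,0.1743],[-0.0255,0.0,0.1822],[-0.0267,0.0,0.1901],[-0.0278,0.0,0.198]], dr=[[0,0,0],[0,0,0],[0,0,0],[0,0,0],[0,0,0],[0,0,0],[0,0,0],[0,0,0],[0,0,0],[0,0,0]], claw=[0.45,0.45,0.45,0.45,0.45,0.45,0.45,0.45,0.45,0.45])

```text
time_s: 5.15
tcp_pos: [0.5078, -0.1511, 0.06]
eef_rot: [-180.0, -8.0, -58.0]
contact_force: [-1.5, 1.7, 5.0]
gripper_width: 0.0395
gripper_force: 2.2
```

Run:
```python
from h import *
rows([[-138,-24,z] for z in (57.5,55,53,51,49,47,45.5,44,43,42)])
s=r.get_state(); print(w2b(s["tcp_pos"]).round(4),s["contact_force"].round(1))
```

```text
[[-0.0007, 0.0, 0.005], [-0.0014, 0.0, 0.0099], [-0.0019, 0.0, 0.0139], [-0.0025, 0.0, 0.0179], [-0.003, 0.0, 0.0218], [-0.0036, 0.0, 0.0258], [-0.004, 0.0, 0.0288], [-0.0044, 0.0, 0.0317], [-0.0047, 0.0, 0.0337], [-0.005, 0.0, 0.0357]]
dr [0.0, 0.0, 0.0]
[-0.1379 -0.0237  0.06  ] [-1.5  1.7  5. ]
```

Call:
jog_arm(travel=[[-0.0007,0.0,0.005],[-0.0014,0.0,0.0099],[-0.0019,0.0,0.0139],[-0.0025,0.0,0.0179],[-0.003,0.0,0.0218],[-0.0036,0.0,0.0258],[-0.004,0.0,0.0288],[-0.0044,0.0,0.0317],[-0.0047,0.0,0.0337],[-0.005,0.0,0.0357]], dr=[[0,0,0],[0,0,0],[0,0,0],[0,0,0],[0,0,0],[0,0,0],[0,0,0],[0,0,0],[0,0,0],[0,0,0]], claw=[0.45,0.45,0.45,0.45,0.45,0.45,0.45,0.45,0.45,0.45])

```text
time_s: 6.4
tcp_pos: [0.5079, -0.1508, 0.0423]
eef_rot: [-180.0, -8.0, -58.0]
contact_force: [-2.4, 4.1, 7.5]
gripper_width: 0.039
gripper_force: 3.2
```

Run:
```python
from h import *
rows([[-138,-24,z] for z in (41.7,41.4,41.1,40.8,40.5,40.2,40,39.8,39.6,39.5)])
s=r.get_state(); print(w2b(s["tcp_pos"]).round(5),s["contact_force"].round(1),s["moment"].round(2))
c=r.capture("scene"); save(cv2.resize(c["pixels"][120:300,60:300],None,fx=3,fy=3),"s2")
```

```text
[[-0.0001, 0.0, 0.0006], [-0.0001, 0.0, 0.0012], [-0.0002, 0.0, 0.0018], [-0.0003, 0.0, 0.0024], [-0.0004, 0.0, 0.003], [-0.0005, 0.0, 0.0035], [-0.0005, 0.0, 0.0039], [-0.0006, 0.0, 0.0043], [-0.0006, 0.0, 0.0047], [-0.0007, 0.0, 0.0049]]
dr [0.0, 0.0, 0.0]
[-0.13812 -0.02354  0.04233] [-2.4  4.1  7.5] [1.74 1.1  0.1 ]
```

View pics/s2.png

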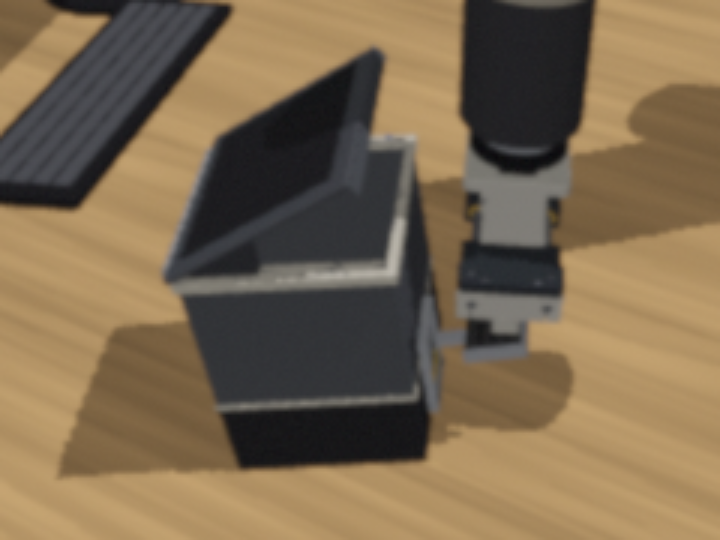

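The view shows the finger on the tread at crop (495,335), with the lid about half open. I'll feel downward in small steps.

Call:
jog_arm(travel=[[-0.0001,0.0,0.0006],[-0.0001,0.0,0.0012],[-0.0002,0.0,0.0018],[-0.0003,0.0,0.0024],[-0.0004,0.0,0.003],[-0.0005,0.0,0.0035],[-0.0005,0.0,0.0039],[-0.0006,0.0,0.0043],[-0.0006,0.0,0.0047],[-0.0007,0.0,0.0049]], dr=[[0,0,0],[0,0,0],[0,0,0],[0,0,0],[0,0,0],[0,0,0],[0,0,0],[0,0,0],[0,0,0],[0,0,0]], claw=[0.45,0.45,0.45,0.45,0.45,0.45,0.45,0.45,0.45,0.45])

```text
time_s: 7.7
tcp_pos: [0.5078, -0.1509, 0.0399]
eef_rot: [-180.0, -8.0, -58.0]
contact_force: [-3.0, 3.8, 7.2]
gripper_width: 0.0391
gripper_force: 3.1
```

Run:
```python
from h import *
rows([[-138,-24,z] for z in (39.2,38.9,38.6,38.3,38.0,37.7,37.4,37.2,37,36.9)])
s=r.get_state(); print(w2b(s["tcp_pos"]).round(5),s["contact_force"].round(1),s["moment"].round(2))
```

```text
[[-0.0001, 0.0, 0.0006], [-0.0001, 0.0, 0.0012], [-0.0002, 0.0, 0.0018], [-0.0003, 0.0, 0.0024], [-0.0004, 0.0, 0.003], [-0.0005, 0.0, 0.0036], [-0.0006, 0.0, 0.0042], [-0.0006, 0.0, 0.0046], [-0.0007, 0.0, 0.005], [-0.0007, 0.0, 0.0052]]
dr [0.0, 0.0, 0.0]
[-0.13814 -0.02359  0.03985] [-3.   3.8  7.2] [1.68 1.04 0.07]
```

Run:
```python
from h import *
for n in("scene","top"):
    z=np.load(n+".npz"); q=z["q"]; im=z["im"].astype(int); b=w2b(q.reshape(-1,3)).reshape(q.shape)
    m=(b[...,0]>-.092)&(b[...,0]<-.072)&(abs(b[...,1])<.04)&(b[...,2]>.005)&(b[...,2]<.13)
    print(n,m.sum()); 
    for v in np.unique(np.where(m)[0]):
        u=np.where(m[v])[0]; print(v,u.min(),u.max(),(b[v,u]*1000).mean(0).round(0).tolist(),im[v,u].mean(0).round(0).tolist())
    yel=(im[...,0]-im[...,2]>60)&(im[...,1]-im[...,2]>35)&m; print("yellow",[(int(v),int(u),(b[v,u]*1000).round().tolist()) for v,u in zip(*np.where(yel))][:15])
c=r.capture("scene"); np.savez("scene2.npz",q=cloud(c),im=c["pixels"])
a=c["pixels"][205:285,175:275]; save(cv2.resize(a,None,fx=7,fy=7,interpolation=cv2.INTER_CUBIC),"s3")
```

```text
scene 252
201 199 199 [-74.0, -38.0, 125.0] [50.0, 51.0, 56.0]
202 199 199 [-74.0, -37.0, 122.0] [51.0, 52.0, 56.0]
203 199 199 [-73.0, -37.0, 120.0] [51.0, 52.0, 56.0]
204 199 199 [-74.0, -32.0, 120.0] [51.0, 53.0, 57.0]
205 198 199 [-74.0, -24.0, 124.0] [52.0, 54.0, 57.0]
206 198 200 [-74.0, -28.0, 117.0] [51.0, 53.0, 56.0]
207 198 200 [-74.0, -26.0, 116.0] [51.0, 52.0, 57.0]
208 198 200 [-74.0, -23.0, 115.0] [51.0, 52.0, 57.0]
209 198 200 [-74.0, -22.0, 113.0] [50.0, 52.0, 57.0]
210 198 200 [-74.0, -19.0, 112.0] [50.0, 52.0, 56.0]
211 198 200 [-74.0, -18.0, 110.0] [50.0, 52.0, 56.0]
212 197 200 [-74.0, -9.0, 114.0] [52.0, 53.0, 58.0]
213 198 200 [-74.0, -12.0, 109.0] [51.0, 53.0, 57.0]
214 197 201 [-74.0, -10.0, 107.0] [55.0, 56.0, 60.0]
215 197 201 [-74.0, -9.0, 105.0] [56.0, 57.0, 60.0]
216 197 201 [-74.0, -6.0, 104.0] [56.0, 57.0, 60.0]
217 197 202 [-74.0, -10.0, 97.0] [65.0, 65.0, 68.0]
218 197 202 [-74.0, -8.0, 96.0] [74.0, 76.0, 79.0]
219 196 203 [-75.0, 1.0, 101.0] [89.0, 91.0, 95.0]
220 196 203 [-76.0, 5.0, 100.0] [93.0, 94.0, 98.0]
221 196 203 [-76.0, 8.0, 100.0] [92.0, 9
[... 2410 characters left out ...]
83.0, 78.0]
194 321 330 [-81.0, 2.0, 76.0] [86.0, 84.0, 84.0]
195 321 331 [-82.0, -1.0, 78.0] [90.0, 88.0, 86.0]
196 323 331 [-82.0, -6.0, 87.0] [97.0, 97.0, 98.0]
197 323 332 [-82.0, -9.0, 87.0] [100.0, 100.0, 100.0]
198 324 333 [-81.0, -14.0, 86.0] [92.0, 90.0, 92.0]
199 324 333 [-81.0, -16.0, 72.0] [76.0, 74.0, 72.0]
200 324 334 [-82.0, -19.0, 71.0] [69.0, 63.0, 57.0]
201 325 335 [-79.0, -25.0, 69.0] [72.0, 63.0, 52.0]
202 332 335 [-77.0, -32.0, 98.0] [62.0, 58.0, 53.0]
203 333 336 [-77.0, -37.0, 100.0] [70.0, 64.0, 58.0]
204 333 334 [-77.0, -38.0, 77.0] [120.0, 102.0, 84.0]
206 329 329 [-82.0, -36.0, 6.0] [135.0, 112.0, 81.0]
207 329 329 [-84.0, -38.0, 6.0] [147.0, 123.0, 92.0]
yellow []
```

View pics/s3.png

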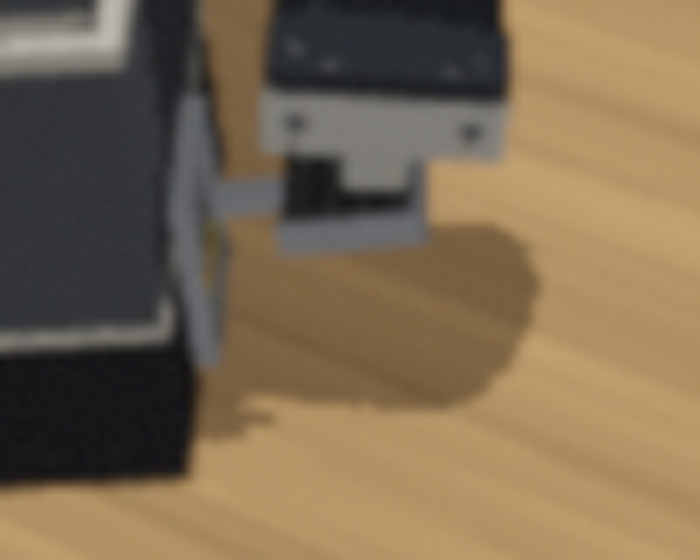

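Call:
jog_arm(travel=[[-0.0002,-0.0006,0],[-0.0003,-0.0012,0],[-0.0003,-0.0018,0],[-0.0003,-0.0024,0],[-0.0003,-0.003,0],[-0.0003,-0.0036,0],[-0.0003,-0.0042,0],[-0.0003,-0.0048,0],[-0.0003,-0.0054,0],[-0.0003,-0.006,0]], dr=[[0,0,0],[0,0,0],[0,0,0],[0,0,0],[0,0,0],[0,0,0],[0,0,0],[0,0,0],[0,0,0],[0,0,0]], claw=[0.45,0.45,0.45,0.45,0.45,0.45,0.45,0.45,0.45,0.45])

```text
time_s: 9.0
tcp_pos: [0.5097, -0.1494, 0.0397]
eef_rot: [180.0, -8.0, -58.0]
contact_force: [-2.7, 2.0, 6.1]
gripper_width: 0.0396
gripper_force: 3.3
```

```bash
cat >> h.py <<'E'
def setcmd(p,Rt): json.dump(dict(p=b2w(np.array(p)/1000).tolist(),q=Rt.as_quat().tolist()),open("cmd.json","w"))
def st():
    s=r.get_state(); print("t",s["time_s"],"bin",(w2b(s["tcp_pos"])*1000).round(2),"F_bin",R.from_euler("z",YAW,degrees=True).inv().apply(s["contact_force"]).round(1))
E
python3 - <<'E'
from h import *
st(); setcmd([-138.15,-21,39.55],rot(-58,8))
rows([[-138.15,-21+.1*i,39.55-.06*i] for i in range(1,11)])
E
```

```text
t 9.0 bin [-138.33  -21.22   39.68] F_bin [-3.1 -1.2  6.1]
[[-0.0, -0.0002, 0.0001], [-0.0, -0.0004, 0.0002], [-0.0001, -0.0006, 0.0004], [-0.0001, -0.0008, 0.0005], [-0.0001, -0.001, 0.0006], [-0.0001, -0.0012, 0.0007], [-0.0001, -0.0014, 0.0008], [-0.0001, -0.0016, 0.001], [-0.0002, -0.0018, 0.0011], [-0.0002, -0.002, 0.0012]]
dr [0.0, 0.0, 0.0]
```

Call:
jog_arm(travel=[[0,-0.001,0],[0,-0.002,0],[0,-0.003,0],[0,-0.004,0],[0,-0.005,0],[0,-0.006,0],[0,-0.007,0],[0,-0.008,0],[0,-0.009,0],[0,-0.01,0]], dr=[[0,0,0],[0,0,0],[0,0,0],[0,0,0],[0,0,0],[0,0,0],[0,0,0],[0,0,0],[0,0,0],[0,0,0]], claw=[0.45,0.45,0.45,0.45,0.45,0.45,0.45,0.45,0.45,0.45])

```text
time_s: 10.25
tcp_pos: [0.5127, -0.1476, 0.0395]
eef_rot: [179.9, -8.0, -58.0]
contact_force: [-4.1, -3.6, 7.4]
gripper_width: 0.0393
gripper_force: 3.6
```

Run:
```python
from h import *
st(); s=r.get_state(); c=r.capture("wrist"); q=w2b(wcloud(c,s).reshape(-1,3))
m=(q[:,2]>.02)&(q[:,2]<.055)&(q[:,0]<-.095)&(q[:,0]>-.165)&(abs(q[:,1])<.06)
print(m.sum(),np.nanpercentile(q[m],[.5,50,99.5],axis=0).round(4).tolist())
l=m&(q[:,0]>-.1)
m2=(q[:,2]>.02)&(q[:,2]<.07)&(q[:,0]<-.086)&(q[:,0]>-.1)&(abs(q[:,1])<.03); print("lever",m2.sum(),np.nanpercentile(q[m2],[5,50,95],axis=0).round(4).tolist())
im=c["pixels"].copy(); save(cv2.resize(im[110:290,180:380],None,fx=4,fy=3.3,interpolation=cv2.INTER_CUBIC)[:600],"w2")
```

```text
t 10.25 bin [-138.25  -17.68   39.46] F_bin [ 0.9 -5.3  7.4]
2 [[-0.0964, -0.002, 0.0549], [-0.0959, -0.0004, 0.0549], [-0.0953, 0.0012, 0.0549]]
lever 570 [[-0.0991, -0.0055, 0.0553], [-0.0932, -0.0003, 0.0565], [-0.0867, 0.0049, 0.0576]]
```

View pics/w2.png

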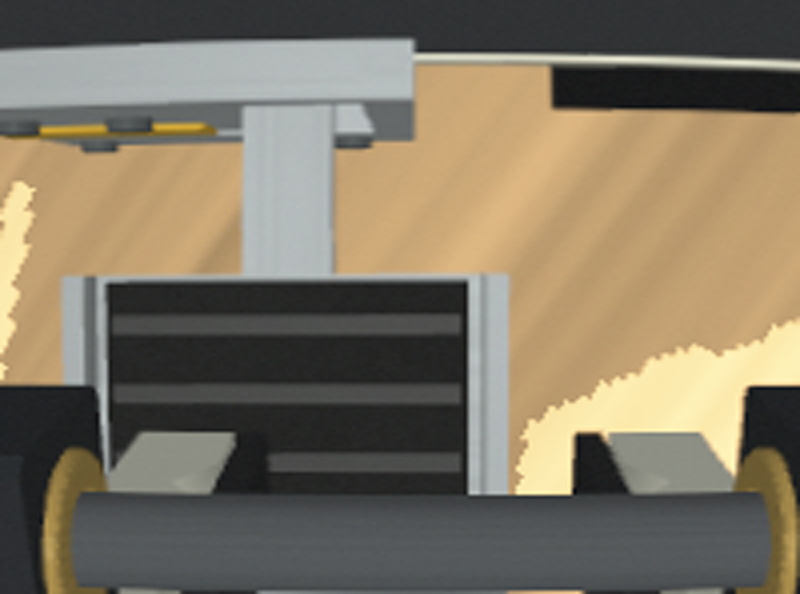

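The wrist view shows the lever at crop (288,185) still in the slot's upright leg, with the yellow catch to its left at (120,130). The lip is blocking it, so I'll keep a light sideways preload and lower in steps smaller than the 2.5 mm window.

Call:
jog_arm(travel=[[0,-0.01,0.0004],[0,-0.01,0.0008],[0,-0.01,0.0012],[0,-0.01,0.0016],[-0.0001,-0.01,0.002],[-0.0002,-0.01,0.0024],[-0.0003,-0.01,0.0028],[-0.0004,-0.01,0.0032],[-0.0005,-0.01,0.0034],[-0.0005,-0.01,0.0036]], dr=[[0,0,0],[0,0,0],[0,0,0],[0,0,0],[0,0,0],[0,0,0],[0,0,0],[0,0,0],[0,0,0],[0,0,0]], claw=[0.45,0.45,0.45,0.45,0.45,0.45,0.45,0.45,0.45,0.45])

```text
time_s: 11.55
tcp_pos: [0.5175, -0.1448, 0.0378]
eef_rot: [179.9, -8.0, -58.0]
contact_force: [-5.5, -1.0, 7.7]
gripper_width: 0.0397
gripper_force: 3.6
```

```bash
cat >> h.py <<'E'
def lever():
    st(); s=r.get_state(); c=r.capture("wrist"); q=w2b(wcloud(c,s).reshape(-1,3))
    m2=(q[:,2]>.02)&(q[:,2]<.075)&(q[:,0]<-.087)&(q[:,0]>-.098)&(abs(q[:,1])<.045); print("lever",m2.sum(),np.nanpercentile(q[m2],[3,50,97],axis=0).round(4).tolist())
    return c
E
python3 - <<'E'
from h import *
lever()
E
```

```text
t 11.55 bin [-138.17  -12.15   37.8 ] F_bin [-2.1 -5.2  7.7]
lever 447 [[-0.0975, -0.0057, 0.0541], [-0.0927, 0.0001, 0.0554], [-0.0874, 0.0054, 0.0568]]
```

Call:
jog_arm(travel=[[0,0,0.0004],[0,0,0.0008],[0,0,0.0012],[0,0,0.0016],[-0.0001,0,0.002],[-0.0002,0,0.0024],[-0.0003,0,0.0028],[-0.0004,0,0.0032],[-0.0005,0,0.0034],[-0.0005,0,0.0036]], dr=[[0,0,0],[0,0,0],[0,0,0],[0,0,0],[0,0,0],[0,0,0],[0,0,0],[0,0,0],[0,0,0],[0,0,0]], claw=[0.45,0.45,0.45,0.45,0.45,0.45,0.45,0.45,0.45,0.45])

```text
time_s: 12.85
tcp_pos: [0.5174, -0.1447, 0.0359]
eef_rot: [179.9, -8.0, -58.0]
contact_force: [-3.7, -0.6, 7.8]
gripper_width: 0.0392
gripper_force: 3.7
```

Run:
```python
from h import *
lever()
```

```text
t 12.85 bin [-138.3   -12.21   35.91] F_bin [-1.5 -3.5  7.8]
lever 445 [[-0.0976, -0.0058, 0.0528], [-0.0923, -0.0005, 0.054], [-0.0875, 0.0053, 0.0553]]
```

Call:
jog_arm(travel=[[0,-0.0004,0.0004],[0,-0.0008,0.0008],[0,-0.0012,0.0012],[0,-0.0016,0.0016],[-0.0001,-0.002,0.002],[-0.0002,-0.002,0.0024],[-0.0003,-0.002,0.0028],[-0.0004,-0.002,0.0032],[-0.0005,-0.002,0.0034],[-0.0005,-0.002,0.0036]], dr=[[0,0,0],[0,0,0],[0,0,0],[0,0,0],[0,0,0],[0,0,0],[0,0,0],[0,0,0],[0,0,0],[0,0,0]], claw=[0.45,0.45,0.45,0.45,0.45,0.45,0.45,0.45,0.45,0.45])

```text
time_s: 14.15
tcp_pos: [0.5175, -0.1444, 0.034]
eef_rot: [179.8, -8.0, -58.0]
contact_force: [-6.3, -2.0, 8.5]
gripper_width: 0.0391
gripper_force: 4.0
```

Run:
```python
from h import *
lever()
```

```text
t 14.15 bin [-138.4   -11.93   33.95] F_bin [-1.7 -6.4  8.5]
lever 474 [[-0.0977, -0.006, 0.0515], [-0.0924, -0.0003, 0.0527], [-0.0872, 0.0051, 0.0538]]
```

Call:
jog_arm(travel=[[0,0,0.0004],[0,0,0.0008],[0,0,0.0012],[0,0,0.0016],[-0.0001,0,0.002],[-0.0002,0,0.0024],[-0.0003,0,0.0028],[-0.0004,0,0.0032],[-0.0005,0,0.0034],[-0.0005,0,0.0036]], dr=[[0,0,0],[0,0,0],[0,0,0],[0,0,0],[0,0,0],[0,0,0],[0,0,0],[0,0,0],[0,0,0],[0,0,0]], claw=[0.45,0.45,0.45,0.45,0.45,0.45,0.45,0.45,0.45,0.45])

```text
time_s: 15.45
tcp_pos: [0.5175, -0.1444, 0.0321]
eef_rot: [179.8, -8.0, -58.0]
contact_force: [-6.2, -0.7, 7.9]
gripper_width: 0.0394
gripper_force: 4.0
```

Run:
```python
from h import *
lever()
```

```text
t 15.45 bin [-138.5   -11.93   32.08] F_bin [-2.7 -5.7  7.9]
lever 480 [[-0.0978, -0.006, 0.0503], [-0.0925, -0.0003, 0.0515], [-0.0873, 0.0055, 0.0528]]
```

Call:
jog_arm(travel=[[0,0,0.0004],[0,0,0.0008],[0,0,0.0012],[0,0,0.0016],[-0.0001,0,0.002],[-0.0002,0,0.0024],[-0.0003,0,0.0028],[-0.0004,0,0.0032],[-0.0005,0,0.0034],[-0.0005,0,0.0036]], dr=[[0,0,0],[0,0,0],[0,0,0],[0,0,0],[0,0,0],[0,0,0],[0,0,0],[0,0,0],[0,0,0],[0,0,0]], claw=[0.45,0.45,0.45,0.45,0.45,0.45,0.45,0.45,0.45,0.45])

```text
time_s: 16.75
tcp_pos: [0.5175, -0.1443, 0.0303]
eef_rot: [179.8, -8.0, -58.0]
contact_force: [-5.5, -1.2, 7.0]
gripper_width: 0.0392
gripper_force: 4.0
```

Call:
jog_arm(travel=[[0,0,0.0004],[0,0,0.0008],[0,0,0.0012],[0,0,0.0016],[-0.0001,0,0.002],[-0.0002,0,0.0024],[-0.0003,0,0.0028],[-0.0004,0,0.0032],[-0.0005,0,0.0034],[-0.0005,0,0.0036]], dr=[[0,0,0],[0,0,0],[0,0,0],[0,0,0],[0,0,0],[0,0,0],[0,0,0],[0,0,0],[0,0,0],[0,0,0]], claw=[0.45,0.45,0.45,0.45,0.45,0.45,0.45,0.45,0.45,0.45])

```text
time_s: 18.0
tcp_pos: [0.5175, -0.1443, 0.0284]
eef_rot: [179.8, -8.0, -58.0]
contact_force: [-5.8, -0.6, 7.1]
gripper_width: 0.0392
gripper_force: 3.9
```

Call:
jog_arm(travel=[[0,0,0.0004],[0,0,0.0008],[0,0,0.0012],[0,0,0.0016],[-0.0001,0,0.002],[-0.0002,0,0.0024],[-0.0003,0,0.0028],[-0.0004,0,0.0032],[-0.0005,0,0.0034],[-0.0005,0,0.0036]], dr=[[0,0,0],[0,0,0],[0,0,0],[0,0,0],[0,0,0],[0,0,0],[0,0,0],[0,0,0],[0,0,0],[0,0,0]], claw=[0.45,0.45,0.45,0.45,0.45,0.45,0.45,0.45,0.45,0.45])

```text
time_s: 19.25
tcp_pos: [0.5175, -0.1443, 0.0266]
eef_rot: [179.8, -8.0, -58.0]
contact_force: [-5.5, 0.9, 6.9]
gripper_width: 0.0392
gripper_force: 3.9
```

Run:
```python
from h import *
c=lever(); save(cv2.resize(c["pixels"][110:290,180:380],None,fx=4,fy=3.3,interpolation=cv2.INTER_CUBIC)[:600],"w3")
```

```text
t 19.25 bin [-138.57  -11.83   26.59] F_bin [-3.7 -4.1  6.9]
lever 486 [[-0.0979, -0.006, 0.0464], [-0.0927, -0.0003, 0.0477], [-0.0875, 0.0054, 0.0489]]
```

View pics/w3.png

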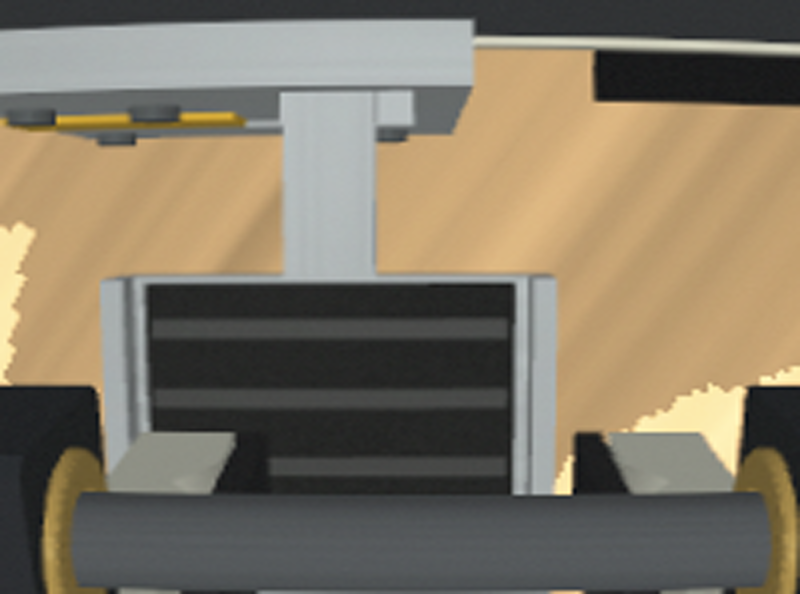

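Call:
jog_arm(travel=[[0,-0.0004,0.0004],[0,-0.0008,0.0008],[0,-0.0012,0.0012],[0,-0.0012,0.0016],[0,-0.0012,0.002],[0,-0.0012,0.0024],[0,-0.0012,0.0028],[0,-0.0012,0.0032],[0,-0.0012,0.0034],[0,-0.0012,0.0036]], dr=[[0,0,0],[0,0,0],[0,0,0],[0,0,0],[0,0,0],[0,0,0],[0,0,0],[0,0,0],[0,0,0],[0,0,0]], claw=[0.45,0.45,0.45,0.45,0.45,0.45,0.45,0.45,0.45,0.45])

```text
time_s: 20.55
tcp_pos: [0.5181, -0.1442, 0.0248]
eef_rot: [179.8, -7.9, -58.0]
contact_force: [-5.7, 0.6, 9.2]
gripper_width: 0.0395
gripper_force: 3.8
```

Call:
jog_arm(travel=[[0,0,0.0002],[0,0,0.0004],[0,0,0.0006],[0,-0.0002,0.0008],[0,-0.0004,0.001],[0,-0.0006,0.0012],[0,-0.0008,0.0014],[0,-0.001,0.0016],[0,-0.001,0.0016],[0,-0.001,0.0016]], dr=[[0,0,0],[0,0,0],[0,0,0],[0,0,0],[0,0,0],[0,0,0],[0,0,0],[0,0,0],[0,0,0],[0,0,0]], claw=[0.45,0.45,0.45,0.45,0.45,0.45,0.45,0.45,0.45,0.45])

```text
time_s: 21.8
tcp_pos: [0.5185, -0.144, 0.024]
eef_rot: [179.8, -7.9, -58.0]
contact_force: [-6.8, -1.1, 8.2]
gripper_width: 0.0393
gripper_force: 3.9
```

Run:
```python
from h import *
lever()
```

```text
t 21.8 bin [-138.22  -10.86   23.97] F_bin [-2.7 -6.4  8.2]
lever 481 [[-0.0975, -0.006, 0.0428], [-0.0923, -0.0004, 0.0459], [-0.0872, 0.0052, 0.047]]
```

Call:
jog_arm(travel=[[0,0,0.0004],[0,0,0.0008],[0,0,0.0012],[0,0,0.0016],[0,0,0.002],[0,0,0.0024],[0,0,0.0026],[0,0,0.0028],[0,0,0.0028],[0,0,0.0028]], dr=[[0,0,0],[0,0,0],[0,0,0],[0,0,0],[0,0,0],[0,0,0],[0,0,0],[0,0,0],[0,0,0],[0,0,0]], claw=[0.45,0.45,0.45,0.45,0.45,0.45,0.45,0.45,0.45,0.45])

```text
time_s: 23.1
tcp_pos: [0.5187, -0.1441, 0.0225]
eef_rot: [179.8, -7.9, -58.0]
contact_force: [-5.7, 0.9, 7.4]
gripper_width: 0.0392
gripper_force: 3.8
```

Run:
```python
from h import *
lever()
```

```text
t 23.1 bin [-138.11  -10.78   22.54] F_bin [-3.8 -4.3  7.4]
lever 505 [[-0.0979, -0.006, 0.0432], [-0.0927, -0.0004, 0.0449], [-0.0872, 0.0053, 0.046]]
```

Call:
jog_arm(travel=[[0,0,0.0004],[0,0,0.0008],[0,-0.0004,0.0012],[0,-0.0008,0.0016],[0,-0.001,0.002],[0,-0.001,0.0024],[0,-0.001,0.0026],[0,-0.001,0.0028],[0,-0.001,0.0028],[0,-0.001,0.0028]], dr=[[0,0,0],[0,0,0],[0,0,0],[0,0,0],[0,0,0],[0,0,0],[0,0,0],[0,0,0],[0,0,0],[0,0,0]], claw=[0.45,0.45,0.45,0.45,0.45,0.45,0.45,0.45,0.45,0.45])

```text
time_s: 24.4
tcp_pos: [0.5192, -0.144, 0.0212]
eef_rot: [179.8, -7.9, -58.0]
contact_force: [-6.1, 0.8, 7.1]
gripper_width: 0.039
gripper_force: 3.8
```

Run:
```python
from h import *
lever()
```

```text
t 24.4 bin [-137.88  -10.29   21.18] F_bin [-4.  -4.8  7.1]
lever 477 [[-0.0977, -0.0056, 0.0427], [-0.0926, -0.0004, 0.0439], [-0.0874, 0.0052, 0.0451]]
```

Call:
jog_arm(travel=[[0,0,0.0002],[0,0,0.0004],[0,0,0.0006],[0,0,0.0008],[0,0,0.001],[0,0,0.0012],[0,0,0.0014],[0,0,0.0016],[0,0,0.0018],[0,0,0.0018]], dr=[[0,0,0],[0,0,0],[0,0,0],[0,0,0],[0,0,0],[0,0,0],[0,0,0],[0,0,0],[0,0,0],[0,0,0]], claw=[0.45,0.45,0.45,0.45,0.45,0.45,0.45,0.45,0.45,0.45])

```text
time_s: 25.7
tcp_pos: [0.5193, -0.1441, 0.0203]
eef_rot: [179.8, -7.9, -58.0]
contact_force: [-6.3, 0.2, 7.5]
gripper_width: 0.0398
gripper_force: 3.7
```

Run:
```python
from h import *
c=lever(); save(cv2.resize(c["pixels"][110:310,180:380],None,fx=4,fy=3,interpolation=cv2.INTER_CUBIC)[:600],"w4")
```

```text
t 25.7 bin [-137.79  -10.19   20.28] F_bin [-3.5 -5.2  7.5]
lever 482 [[-0.0976, -0.0057, 0.0405], [-0.0925, -0.0003, 0.0433], [-0.0874, 0.0053, 0.0445]]
```

View pics/w4.png

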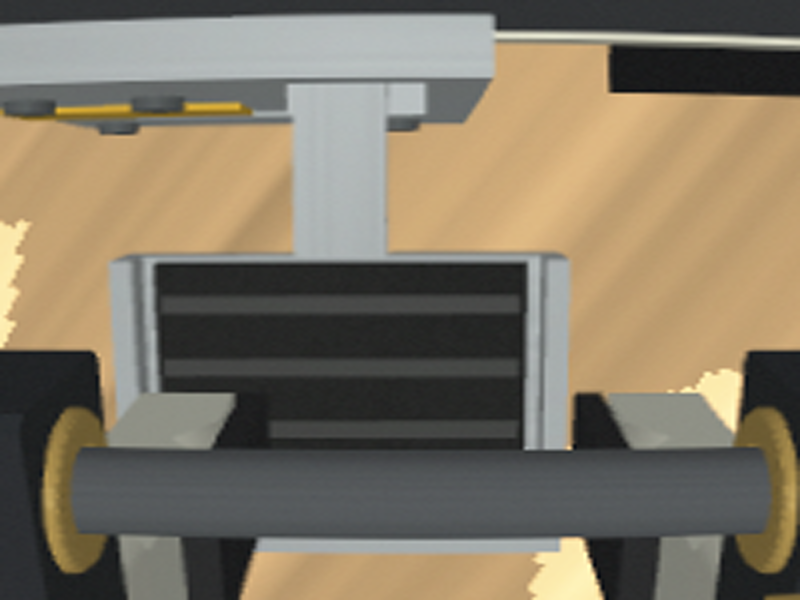

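Call:
jog_arm(travel=[[0,0,0.0002],[0,0,0.0004],[0,0,0.0006],[0,0,0.0008],[0,0,0.001],[0,0,0.0012],[0,0,0.0014],[0,0,0.0016],[0,0,0.0018],[0,0,0.0018]], dr=[[0,0,0],[0,0,0],[0,0,0],[0,0,0],[0,0,0],[0,0,0],[0,0,0],[0,0,0],[0,0,0],[0,0,0]], claw=[0.45,0.45,0.45,0.45,0.45,0.45,0.45,0.45,0.45,0.45])

```text
time_s: 27.0
tcp_pos: [0.5195, -0.1441, 0.0194]
eef_rot: [179.9, -7.9, -58.0]
contact_force: [-6.2, 1.8, 7.0]
gripper_width: 0.0393
gripper_force: 3.6
```

Run:
```python
from h import *
s=r.get_state(); c=r.capture("wrist"); q=w2b(wcloud(c,s).reshape(-1,3)); st()
m=(abs(q[:,1])<.004)&(q[:,0]>-.104)&(q[:,0]<-.087)&(q[:,2]<.07)&(q[:,2]>.02)
print("lever fit",np.polyfit(q[m,0]+.128,q[m,2],1),m.sum())
m=(abs(q[:,1])<.02)&(q[:,0]>-.129)&(q[:,0]<-.108)&(q[:,2]<.07)&(q[:,2]>.005)
print("tread fit",np.polyfit(q[m,0]+.128,q[m,2],1),m.sum())
c=r.capture("scene"); b=w2b(cloud(c).reshape(-1,3)); 
m=(b[:,2]>.23)&(abs(b[:,1])<.08)&(b[:,0]>.0)&(b[:,0]<.2)&(b[:,2]<.36); P=b[m]; print("lid",m.sum(), np.polyfit(P[:,2],P[:,0],1) if m.sum()>5 else 0)
```

```text
t 27.05 bin [-137.72  -10.09   19.37] F_bin [-4.3 -3.7  6.3]
lever fit [0.052239   0.04090199] 527
tread fit [-0.01805095  0.04450327] 3145
lid 677 [-0.3623492   0.15325782]
```

Run:
```python
from h import *
s=r.get_state(); c=r.capture("wrist"); q=wcloud(c,s); print(c["fx"],c["cx"],c["cy"],s["tcp_pos"])
b=w2b(q.reshape(-1,3)).reshape(q.shape)*1000
for v in range(190,300,6):
    print(v,[ (u,b[v,u].round(0).astype(int).tolist()) for u in (206,214,222,235,244,280,305,313,365) if not np.isnan(b[v,u,0])])
```

```text
325.19226210127806 284.73192672418133 210.88640771882336 [ 0.51947546 -0.14404359  0.01936113]
190 [(206, [-107, 41, 0]), (214, [-107, 36, 1]), (222, [-107, 30, 0]), (235, [-108, 22, -1]), (244, [-108, 16, 0]), (280, [-108, -7, 1]), (305, [-108, -23, 0]), (313, [-108, -29, 0]), (365, [-107, -63, 1])]
196 [(206, [-111, 41, -1]), (214, [-109, 26, 43]), (222, [-109, 23, 41]), (235, [-109, 15, 42]), (244, [-109, 11, 42]), (280, [-109, -8, 41]), (305, [-109, -21, 42]), (313, [-109, -25, 41]), (365, [-111, -63, 0])]
202 [(206, [-115, 41, 0]), (214, [-112, 26, 44]), (222, [-112, 22, 45]), (235, [-112, 15, 44]), (244, [-112, 10, 45]), (280, [-112, -8, 44]), (305, [-112, -21, 45]), (313, [-112, -25, 40]), (365, [-115, -63, 0])]
208 [(206, [-119, 42, 0]), (214, [-115, 26, 44]), (222, [-115, 22, 45]), (235, [-115, 15, 45]), (244, [-115, 10, 46]), (280, [-115, -8, 46]), (305, [-115, -21, 44]), (313, [-115, -25, 41]), (365, [-119, -63, 0])]
214 [(206, [-123, 42, -1]), (214, [-118, 26, 45]), (222, [-118, 22, 44]), (235, [-118, 15, 44]), (244, [-118, 11, 45]), (280, [-118, -8, 44]), (305, [-118, -2
[... 2387 characters left out ...]
(313, [-125, -17, 130]), (365, [-125, -31, 131])]
286 [(206, [-127, 11, 129]), (214, [-127, 8, 130]), (222, [-127, 6, 130]), (235, [-127, 3, 129]), (244, [-126, 0, 131]), (280, [-126, -9, 130]), (305, [-127, -15, 130]), (313, [-127, -17, 130]), (365, [-127, -31, 130])]
292 [(206, [-133, 13, 119]), (214, [-137, 14, 108]), (222, [-142, 14, 94]), (235, [-143, 9, 90]), (244, [-160, 11, 46]), (280, [-160, -8, 46]), (305, [-159, -21, 46]), (313, [-159, -25, 47]), (365, [-131, -33, 124])]
298 [(206, [-134, 13, 120]), (214, [-138, 13, 110]), (222, [-143, 13, 96]), (235, [-146, 9, 90]), (244, [-181, 17, 2]), (280, [-181, -7, 1]), (305, [-181, -24, 0]), (313, [-181, -30, -1]), (365, [-133, -33, 123])]
```

Run:
```python
from h import *
s=r.get_state(); c=r.capture("wrist"); q=wcloud(c,s)
Rt=R.from_euler("xyz",s["eef_rot"],degrees=True)
t=Rt.inv().apply((q-s["tcp_pos"]).reshape(-1,3)).reshape(q.shape)*1000
for v in range(234,262,2): print(v,[(u,t[v,u].round(0).astype(int).tolist()) for u in (212,226,240,246,325,332,340,350)])
st()
```

```text
234 [(212, [14, -37, -27]), (226, [13, -30, -23]), (240, [13, -23, -24]), (246, [13, -20, -25]), (325, [-2, 27, 20]), (332, [-2, 32, 20]), (340, [-2, 37, 20]), (350, [-2, 44, 20])]
236 [(212, [13, -37, -27]), (226, [11, -30, -23]), (240, [11, -23, -23]), (246, [11, -20, -23]), (325, [-3, 27, 19]), (332, [-3, 31, 19]), (340, [-3, 37, 19]), (350, [-3, 44, 19])]
238 [(212, [12, -37, -27]), (226, [11, -30, -24]), (240, [10, -23, -22]), (246, [10, -20, -23]), (325, [-4, 27, 19]), (332, [-4, 31, 19]), (340, [-4, 37, 19]), (350, [-4, 44, 19])]
240 [(212, [10, -37, -27]), (226, [9, -30, -23]), (240, [9, -23, -23]), (246, [9, -20, -23]), (325, [-6, 27, 20]), (332, [-6, 32, 19]), (340, [-5, 37, 18]), (350, [-5, 43, 18])]
242 [(212, [9, -37, -27]), (226, [11, -29, -33]), (240, [9, -23, -27]), (246, [10, -19, -27]), (325, [10, 21, -27]), (332, [11, 24, -31]), (340, [11, 28, -32]), (350, [11, 33, -31])]
244 [(212, [8, -37, -27]), (226, [11, -28, -34]), (240, [9, -22, -30]), (246, [9, -19, -29]), (325, [10, 20, -30]), (332, [10, 24, -32]), (340, [11, 27, -34]), (350, [11, 32, -35])]
246 [(212, [11
[... 810 characters left out ...]
, (325, [5, 20, -33]), (332, [9, 22, -43]), (340, [10, 26, -44]), (350, [11, 30, -48])]
256 [(212, [11, -32, -51]), (226, [10, -26, -47]), (240, [9, -20, -45]), (246, [3, -19, -30]), (325, [5, 20, -34]), (332, [10, 22, -47]), (340, [9, 26, -45]), (350, [11, 29, -51])]
258 [(212, [12, -31, -54]), (226, [9, -26, -48]), (240, [9, -20, -48]), (246, [2, -19, -31]), (325, [4, 20, -34]), (332, [9, 22, -48]), (340, [8, 26, -44]), (350, [12, 29, -54])]
260 [(212, [31, -19, -103]), (226, [32, -15, -105]), (240, [31, -12, -103]), (246, [31, -10, -103]), (325, [32, 11, -104]), (332, [32, 13, -103]), (340, [31, 15, -103]), (350, [32, 18, -104])]
t 27.2 bin [-137.69  -10.09   19.38] F_bin [-3.9 -4.2  6.3]
```

Call:
jog_arm(travel=[[0,0,0.001],[0,0,0.002],[0,0,0.003],[0,0,0.004],[0,0,0.005],[0,0,0.006],[0,0,0.0068],[0,0,0.0074],[0,0,0.008],[0,0,0.0084]], dr=[[0,0,0],[0,0,0],[0,0,0],[0,0,0],[0,0,0],[0,0,0],[0,0,0],[0,0,0],[0,0,0],[0,0,0]], claw=[0.45,0.45,0.45,0.45,0.45,0.45,0.45,0.45,0.45,0.45])

```text
time_s: 28.45
tcp_pos: [0.5208, -0.144, 0.0154]
eef_rot: [180.0, -8.0, -58.0]
contact_force: [-4.1, 4.4, 6.2]
gripper_width: 0.0393
gripper_force: 3.1
```

Call:
jog_arm(travel=[[-0.0005,-0.001,0.0004],[-0.001,-0.002,0.0008],[-0.0015,-0.003,0.0014],[-0.002,-0.003,0.002],[-0.002,-0.003,0.0026],[-0.002,-0.003,0.003],[-0.002,-0.003,0.0034],[-0.002,-0.003,0.0038],[-0.002,-0.003,0.0042],[-0.002,-0.003,0.0042]], dr=[[0,0,0],[0,0,0],[0,0,0],[0,0,0],[0,0,0],[0,0,0],[0,0,0],[0,0,0],[0,0,0],[0,0,0]], claw=[0.45,0.45,0.45,0.45,0.45,0.45,0.45,0.45,0.45,0.45])

```text
time_s: 29.7
tcp_pos: [0.5225, -0.1428, 0.0137]
eef_rot: [-180.0, -8.0, -58.0]
contact_force: [-2.8, 0.9, 7.5]
gripper_width: 0.0395
gripper_force: 4.0
```

Run:
```python
from h import *
lever()
```

```text
t 29.7 bin [-137.18   -6.82   13.69] F_bin [-2.3 -1.9  7.5]
lever 488 [[-0.0976, -0.0017, 0.0374], [-0.0925, 0.0039, 0.0388], [-0.0874, 0.0095, 0.04]]
```

Call:
jog_arm(travel=[[0,-0.0034,0.0004],[0,-0.0068,0.0006],[0,-0.0102,0.0006],[0,-0.0136,0.0006],[0,-0.017,0.0006],[0,-0.0204,0.0006],[0,-0.0238,0.0006],[0,-0.0272,0.0006],[0,-0.03,0.0006],[0,-0.032,0.0006]], dr=[[0,0,0],[0,0,0],[0,0,0],[0,0,0],[0,0,0],[0,0,0],[0,0,0],[0,0,0],[0,0,0],[0,0,0]], claw=[0.45,0.45,0.45,0.45,0.45,0.45,0.45,0.45,0.45,0.45])

```text
time_s: 31.0
tcp_pos: [0.5326, -0.1363, 0.0131]
eef_rot: [179.7, -8.0, -58.1]
contact_force: [-10.1, -7.2, 16.1]
gripper_width: 0.0394
gripper_force: 9.2
```

Run:
```python
from h import *
lever()
```

```text
t 31.0 bin [-137.29    5.18   13.13] F_bin [  0.7 -12.4  16.1]
lever 509 [[-0.0977, 0.0058, 0.0372], [-0.0922, 0.0114, 0.0385], [-0.0871, 0.017, 0.0399]]
```

Call:
jog_arm(travel=[[0,0,-0.0002],[0,0,-0.0004],[0,0,-0.0006],[0,0,-0.0008],[0,0,-0.0008],[0,0,-0.0008],[0,0,-0.0008],[0,0,-0.0008],[0,0,-0.0008],[0,0,-0.0008]], dr=[[0,0,0],[0,0,0],[0,0,0],[0,0,0],[0,0,0],[0,0,0],[0,0,0],[0,0,0],[0,0,0],[0,0,0]], claw=[0.45,0.45,0.45,0.45,0.45,0.45,0.45,0.45,0.45,0.45])

```text
time_s: 32.3
tcp_pos: [0.5345, -0.1352, 0.0135]
eef_rot: [179.9, -8.0, -58.0]
contact_force: [-5.7, -2.6, 9.1]
gripper_width: 0.0397
gripper_force: 4.8
```

Run:
```python
from h import *
c=lever(); save(cv2.resize(c["pixels"][110:310,180:380],None,fx=4,fy=3,interpolation=cv2.INTER_CUBIC)[:600],"w5")
```

```text
t 32.3 bin [-137.29    7.33   13.52] F_bin [-0.9 -6.2  9.1]
lever 518 [[-0.0977, 0.0084, 0.0375], [-0.0926, 0.014, 0.0388], [-0.0871, 0.02, 0.0401]]
```

View pics/w5.png

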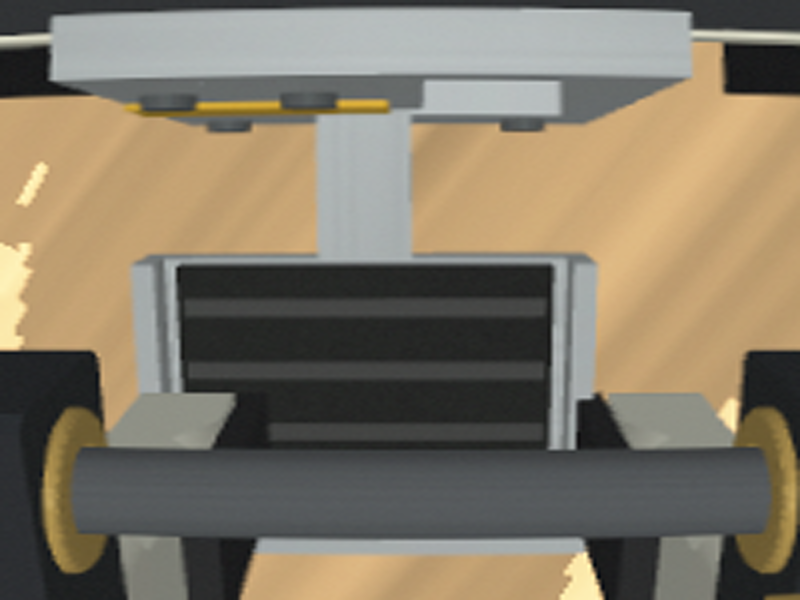

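Call:
jog_arm(travel=[[0,-0.001,0],[0,-0.002,0],[0,-0.003,0],[0,-0.004,0],[0,-0.005,0],[0,-0.006,0],[0,-0.007,0],[0,-0.008,0],[0,-0.009,0],[0,-0.01,0]], dr=[[0,0,0],[0,0,0],[0,0,0],[0,0,0],[0,0,0],[0,0,0],[0,0,0],[0,0,0],[0,0,0],[0,0,0]], claw=[0.45,0.45,0.45,0.45,0.45,0.45,0.45,0.45,0.45,0.45])

```text
time_s: 33.6
tcp_pos: [0.5386, -0.1327, 0.0135]
eef_rot: [179.8, -8.0, -58.0]
contact_force: [-5.6, -3.1, 9.9]
gripper_width: 0.0393
gripper_force: 4.9
```

Run:
```python
from h import *
lever()
```

```text
t 33.6 bin [-137.27   12.15   13.48] F_bin [-0.4 -6.4  9.9]
lever 513 [[-0.0976, 0.0133, 0.0375], [-0.0926, 0.0189, 0.0388], [-0.0871, 0.0247, 0.04]]
```

Call:
jog_arm(travel=[[0,-0.001,-0.002],[0,-0.001,-0.004],[0,-0.001,-0.006],[0,-0.001,-0.008],[0,-0.001,-0.01],[0,-0.001,-0.012],[0,-0.001,-0.014],[0,-0.001,-0.017],[0,-0.001,-0.02],[0,-0.001,-0.024]], dr=[[0,0,0],[0,0,0],[0,0,0],[0,0,0],[0,0,0],[0,0,0],[0,0,0],[0,0,0],[0,0,0],[0,0,0]], claw=[0.45,0.45,0.45,0.45,0.45,0.45,0.45,0.45,0.45,0.45])

```text
time_s: 34.9
tcp_pos: [0.5385, -0.1302, 0.0246]
eef_rot: [179.9, -7.9, -58.0]
contact_force: [-1.9, -1.5, -2.4]
gripper_width: 0.0396
gripper_force: 1.4
```

Run:
```python
from h import *
lever()
```

```text
t 34.9 bin [-139.34   13.42   24.63] F_bin [ 0.3 -2.3 -2.4]
lever 493 [[-0.0976, 0.014, 0.0436], [-0.0924, 0.0198, 0.0446], [-0.0872, 0.0255, 0.0459]]
```

Run:
```python
from h import *
s=r.get_state(); R0=R.from_euler("xyz",s["eef_rot"],degrees=True); print(s["joints"].round(0))
p0=s["tcp_pos"]
json.dump(dict(p=p0.tolist(),q=R0.as_quat().tolist()),open("cmd.json","w"))
for dz in (.01,.03,.08,.14): print((R0.inv().apply([0,0,dz])/.5).round(4))
goal([.59,.12,.2],rot(-16,0),save=False)
goal([.627,.2875,.13],rot(26,0))
```

```text
[ 12.  17. -38.  14. -34.   9.]
[ 0.0028  0.     -0.0198]
[ 0.0083  0.0001 -0.0594]
[ 0.0221  0.0003 -0.1585]
[ 0.0387  0.0005 -0.2773]
travel [-0.3179, -0.3515, -0.3987] dr [0.0084, -0.021, -0.1165] mm 310
travel [-0.5799, -0.5919, -0.2943] dr [0.0164, -0.0178, -0.233] mm 440
```

Call:
jog_arm(travel=[[0.0028,0.001,-0.0198],[0.0083,0.001,-0.0594],[0.0221,0.0003,-0.1585],[-0.3179,-0.3515,-0.3987],[-0.3179,-0.3515,-0.3987],[-0.3179,-0.3515,-0.3987],[-0.5799,-0.5919,-0.2943],[-0.5799,-0.5919,-0.2943],[-0.5799,-0.5919,-0.2943],[-0.5799,-0.5919,-0.2943]], dr=[[0,0,0],[0,0,0],[0,0,0],[0.0084,-0.021,-0.1165],[0.0084,-0.021,-0.1165],[0.0084,-0.021,-0.1165],[0.0164,-0.0178,-0.233],[0.0164,-0.0178,-0.233],[0.0164,-0.0178,-0.233],[0.0164,-0.0178,-0.233]], claw=[0.45,0.45,0.45,0.45,0.5,0.6,0.6,0.6,0.6,0.6])

```text
time_s: 36.2
tcp_pos: [0.6276, 0.2865, 0.1325]
eef_rot: [179.8, -0.5, 17.1]
contact_force: [1.7, -0.4, 0.5]
gripper_width: 0.0527
gripper_force: 0.0
```

Run:
```python
from h import *
c=r.capture("scene"); b=w2b(cloud(c).reshape(-1,3))
m=(b[:,2]>.23)&(abs(b[:,1])<.08)&(b[:,0]>-.05)&(b[:,0]<.25)&(b[:,2]<.36); P=b[m]; print("lid",m.sum(),np.polyfit(P[:,2],P[:,0],1))
m=(b[:,2]>.02)&(b[:,2]<.07)&(b[:,0]>-.15)&(b[:,0]<-.105)&(abs(b[:,1])<.07); print("tread",m.sum(),np.percentile(b[m],[1,50,99],axis=0).round(4).tolist())
s=r.get_state(); R0=R.from_euler("xyz",s["eef_rot"],degrees=True); print(s["tcp_pos"],s["eef_rot"],s["time_s"])
json.dump(dict(p=s["tcp_pos"].tolist(),q=R0.as_quat().tolist()),open("cmd.json","w"))
goal([.627,.2875,.09],rot(26,0))
```

```text
lid 481 [-0.47087992  0.17665524]
tread 353 [[-0.1496, -0.007, 0.0345], [-0.1292, 0.0251, 0.0445], [-0.1074, 0.0516, 0.0493]]
[0.62856526 0.29270272 0.12994786] [179.83899254  -0.50348923  17.80262474] 36.25
travel [-0.0069, 0.0087, 0.0799] dr [0.0005, -0.0014, -0.0228] mm 40
```

Call:
jog_arm(travel=[[-0.007,0.0087,0.08],[-0.007,0.0087,0.13],[-0.007,0.0087,0.13],[-0.007,0.0087,0.13],[-0.007,0.0087,0.13],[-0.007,0.0087,0.13],[-0.007,0.0087,0.13],[-0.007,0.0087,0.13],[-0.007,0.0087,0.13],[-0.007,0.0087,0.13]], dr=[[0.0005,-0.0014,-0.0228],[0.0005,-0.0014,-0.0228],[0.0005,-0.0014,-0.0228],[0.0005,-0.0014,-0.0228],[0.0005,-0.0014,-0.0228],[0.0005,-0.0014,-0.0228],[0.0005,-0.0014,-0.0228],[0.0005,-0.0014,-0.0228],[0.0005,-0.0014,-0.0228],[0.0005,-0.0014,-0.0228]], claw=[0.6,0.6,0.6,0.6,0.6,0.6,0.6,0.6,0.6,0.6])

```text
time_s: 37.5
tcp_pos: [0.6251, 0.2781, 0.0662]
eef_rot: [179.9, 0.1, 24.9]
contact_force: [0.4, 0.1, 0.2]
gripper_width: 0.0529
gripper_force: 0.0
```

Run:
```python
from h import *
s=r.get_state(); c=r.capture("wrist"); q=wcloud(c,s); save(c["pixels"],"w6")
R0=R.from_euler("xyz",s["eef_rot"],degrees=True); print(s["tcp_pos"],s["eef_rot"])
t=R0.inv().apply((q-s["tcp_pos"]).reshape(-1,3))*1000; P=q.reshape(-1,3)
f=(abs(t[:,0])<13)&(abs(t[:,1])>24)&(abs(t[:,1])<45)&(t[:,2]<-5)&(t[:,2]>-60)
for sg in(-1,1):
    k=f&(np.sign(t[:,1])==sg); print("finger",sg,k.sum(),np.percentile(t[k],[1,50,99],axis=0).round(1).tolist())
m=(P[:,2]>.03)&(P[:,2]<.056)&(abs(P[:,0]-.627)<.06)&(abs(P[:,1]-.287)<.05); rr=cv2.minAreaRect((P[m,:2]*1000).astype(np.float32)); print(m.sum(),rr,np.median(P[m],0))
```

```text
[0.625113   0.27814994 0.06622828] [1.79921230e+02 1.48903813e-01 2.48685187e+01]
finger -1 781 [[-9.2, -42.1, -59.0], [10.4, -32.1, -41.6], [11.4, -26.2, -25.2]]
finger 1 779 [[-9.3, 26.0, -59.0], [10.5, 32.1, -42.0], [11.4, 42.1, -25.4]]
3127 ((631.4885864257812, 289.477783203125), (59.83864974975586, 22.360990524291992), 25.985599517822266) [0.63341987 0.29034569 0.04778603]
```

View pics/w6.png

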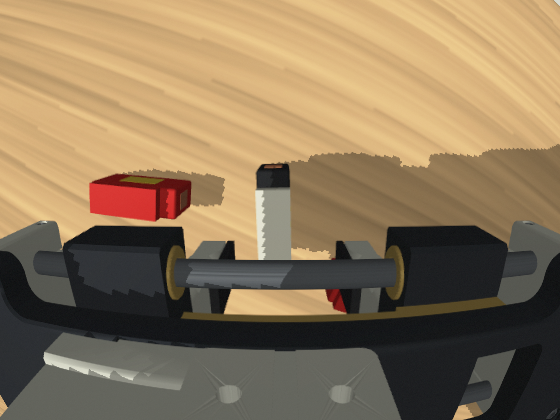

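The view shows the cartridge (cream top) at (272,215), centred between the fingers, with a red look-alike at (140,197) well clear. The fingertips measure 25 mm short of the reported TCP, so I'll grasp correspondingly lower.

Run:
```python
from h import *
s=r.get_state(); R0=R.from_euler("xyz",s["eef_rot"],degrees=True)
json.dump(dict(p=s["tcp_pos"].tolist(),q=R0.as_quat().tolist()),open("cmd.json","w"))
for z in (.066,.03): goal([.627,.2875,z],rot(26,0),save=False)
goal([.627,.2875,-.008],rot(26,0))
```

```text
travel [0.0112, -0.0154, 0.0004] dr [0.0002, 0.0004, -0.0031] mm 10
travel [0.0114, -0.0155, 0.0724] dr [0.0002, 0.0004, -0.0031] mm 37
travel [0.0116, -0.0156, 0.1484] dr [0.0002, 0.0004, -0.0031] mm 75
```

Call:
jog_arm(travel=[[0.0112,-0.0154,0],[0.0112,-0.0154,0.02],[0.0114,-0.0155,0.06],[0.0115,-0.0156,0.1],[0.0116,-0.0156,0.1484],[0.0116,-0.0156,0.1484],[0.0116,-0.0156,0.1484],[0.0116,-0.0156,0.1484],[0.0116,-0.0156,0.1484],[0.0116,-0.0156,0.1484]], dr=[[0.0002,0.0004,-0.003],[0.0002,0.0004,-0.003],[0.0002,0.0004,-0.003],[0.0002,0.0004,-0.003],[0.0002,0.0004,-0.003],[0.0002,0.0004,-0.003],[0.0002,0.0004,-0.003],[0.0002,0.0004,-0.003],[0.0002,0.0004,-0.003],[0.0002,0.0004,-0.003]], claw=[0.6,0.6,0.6,0.6,0.6,0.6,0,0,0,0], newtons=15)

```text
time_s: 38.8
tcp_pos: [0.6273, 0.2877, -0.0072]
eef_rot: [-180.0, -0.1, 26.0]
contact_force: [-0.6, 1.4, 1.5]
gripper_width: 0.0216
gripper_force: 15.0
```

Run:
```python
from h import *
s=r.get_state(); print(s["joints"].round(0))
goal([.62,.27,.055],rot(26,0),save=False)
goal([.60,.2,.16],rot(60,0),save=False)
goal(b2w(np.array([-.026,0,.25])),rot(122,-8))
```

```text
[ 41.  32. -10.   0. -48.  75.]
travel [-0.0279, 0.0254, -0.1259] dr [0.0, 0.0, -0.0] mm 66
travel [-0.1252, 0.1337, -0.3359] dr [0.0, 0.0, -0.0945] mm 191
travel [-0.528, 0.9018, -0.5159] dr [-0.0186, -0.0167, -0.2662] mm 583
```

Run:
```python
from h import *
s=r.get_state(); R0=R.from_euler("xyz",s["eef_rot"],degrees=True)
json.dump(dict(p=s["tcp_pos"].tolist(),q=R0.as_quat().tolist()),open("cmd.json","w"))
goal([.6273,.2877,.055],rot(26,0),save=False)
goal([.60,.2,.16],rot(0,0),save=False)
goal(b2w(np.array([-.055,.01,.26])),rot(-58,25),save=False)
goal(b2w(np.array([-.005,0,.24])),rot(-58,25))
```

```text
travel [0.0001, 0.0, -0.1243] dr [-0.0, -0.0002, -0.0001] mm 62
travel [-0.1256, 0.1338, -0.3345] dr [-0.0001, -0.0002, 0.0721] mm 191
travel [-0.5139, 0.8423, -0.535] dr [-0.051, 0.0564, 0.2292] mm 561
travel [-0.5233, 0.9439, -0.495] dr [-0.051, 0.0564, 0.2292] mm 594
```

Call:
jog_arm(travel=[[0,0,-0.1243],[-0.1256,0.1338,-0.3345],[-0.1256,0.1338,-0.3345],[-0.5139,0.8423,-0.535],[-0.5139,0.8423,-0.535],[-0.5139,0.8423,-0.535],[-0.5139,0.8423,-0.535],[-0.5139,0.8423,-0.535],[-0.5139,0.8423,-0.535],[-0.5139,0.8423,-0.535]], dr=[[0,0,0],[0,0,0.072],[0,0,0.072],[-0.051,0.0564,0.2292],[-0.051,0.0564,0.2292],[-0.051,0.0564,0.2292],[-0.051,0.0564,0.2292],[-0.051,0.0564,0.2292],[-0.051,0.0564,0.2292],[-0.051,0.0564,0.2292]], claw=[0,0,0,0,0,0,0,0,0,0])

```text
time_s: 40.05
tcp_pos: [0.5792, -0.2052, 0.2601]
eef_rot: [180.0, -25.1, -58.1]
contact_force: [1.7, 0.1, -0.6]
gripper_width: 0.0222
gripper_force: 15.0
```

Run:
```python
from h import *
r.capture("top")
s=r.get_state(); R0=R.from_euler("xyz",s["eef_rot"],degrees=True); print(s["eef_rot"],s["gripper_width"],s["qd"].round(0)); st()
json.dump(dict(p=s["tcp_pos"].tolist(),q=R0.as_quat().tolist()),open("cmd.json","w"))
for z in (.24,.20): goal(b2w(np.array([-.007,0,z])),rot(-58,25),save=False)
goal(b2w(np.array([-.007,0,.155])),rot(-58,25))
```

```text
[-179.9835297   -25.11993685  -58.32373741] 0.021934894320653212 [ 4.  0. -0. -1. -0. -3.]
t 40.1 bin [-51.6    5.9  261.61] F_bin [ 2.7 -1.7  0.7]
travel [0.0625, 0.0113, 0.077] dr [0.0003, -0.0003, -0.0008] mm 50
travel [0.0285, 0.0113, 0.1495] dr [0.0003, -0.0003, -0.0008] mm 76
travel [-0.0097, 0.0114, 0.2309] dr [0.0003, -0.0003, -0.0008] mm 116
```

Call:
jog_arm(travel=[[0.0655,0.0113,0.077],[0.0655,0.0113,0.077],[0.0655,0.0113,0.077],[0.0315,0.0113,0.1495],[0.0,0.0113,0.2],[-0.0067,0.0114,0.2309],[-0.0067,0.0114,0.2309],[-0.0067,0.0114,0.2309],[-0.0067,0.0114,0.2309],[-0.0067,0.0114,0.2309]], dr=[[0,0,-0.0008],[0,0,-0.0008],[0,0,-0.0008],[0,0,-0.0008],[0,0,-0.0008],[0,0,-0.0008],[0,0,-0.0008],[0,0,-0.0008],[0,0,-0.0008],[0,0,-0.0008]], claw=[0,0,0,0,0,0,0,0.6,0.6,0.6])

```text
time_s: 41.35
tcp_pos: [0.6, -0.2453, 0.1545]
eef_rot: [179.9, -25.1, -57.7]
contact_force: [0.9, -1.3, 0.0]
gripper_width: 0.0465
gripper_force: 0.0
```

Run:
```python
from h import *
s=r.get_state(); R0=R.from_euler("xyz",s["eef_rot"],degrees=True); st()
json.dump(dict(p=s["tcp_pos"].tolist(),q=R0.as_quat().tolist()),open("cmd.json","w"))
goal(b2w(np.array([-.03,.005,.24])),rot(-58,25),save=False)
goal(b2w(np.array([-.138,.012,.22])),rot(-58,8),save=False)
goal(b2w(np.array([-.138,.012,.08])),rot(-58,8))
```

```text
t 41.35 bin [ -9.17   4.61 154.46] F_bin [1.5 0.  0. ]
travel [0.0347, -0.0006, -0.1726] dr [-0.0, -0.0002, 0.0008] mm 88
travel [-0.1778, -0.0157, -0.2279] dr [0.0001, -0.0474, 0.0008] mm 145
travel [-0.2964, -0.0162, 0.0258] dr [0.0001, -0.0474, 0.0008] mm 149
```

Run:
```python
from h import *
goal_=goal
s=r.get_state(); R0=R.from_euler("xyz",s["eef_rot"],degrees=True)
json.dump(dict(p=s["tcp_pos"].tolist(),q=R0.as_quat().tolist()),open("cmd.json","w"))
goal(b2w(np.array([-.138,.019,.22])),rot(-58,8),save=False)
goal(b2w(np.array([-.138,.019,.10])),rot(-58,8),save=False)
goal(b2w(np.array([-.138,.019,.045])),rot(-58,8))
```

```text
travel [-0.1777, -0.0297, -0.2279] dr [0.0001, -0.0474, 0.0008] mm 145
travel [-0.2794, -0.0302, -0.0105] dr [0.0001, -0.0474, 0.0008] mm 141
travel [-0.326, -0.0304, 0.0892] dr [0.0001, -0.0474, 0.0008] mm 170
```

Call:
jog_arm(travel=[[0.0347,-0.0006,-0.1726],[0.0347,-0.0006,-0.1726],[-0.1777,-0.0297,-0.2279],[-0.1777,-0.0297,-0.2279],[-0.2794,-0.0302,-0.0105],[-0.2794,-0.0302,-0.0105],[-0.31,-0.0304,0.06],[-0.326,-0.0304,0.0892],[-0.326,-0.0304,0.0892],[-0.326,-0.0304,0.0892]], dr=[[0,0,0],[0,0,0],[0.0001,-0.0474,0.0008],[0.0001,-0.0474,0.0008],[0.0001,-0.0474,0.0008],[0.0001,-0.0474,0.0008],[0.0001,-0.0474,0.0008],[0.0001,-0.0474,0.0008],[0.0001,-0.0474,0.0008],[0.0001,-0.0474,0.0008]], claw=[0.6,0.6,0.3,0,0,0,0,0,0,0])

```text
time_s: 42.6
tcp_pos: [0.5443, -0.1285, 0.0452]
eef_rot: [-180.0, -8.0, -58.0]
contact_force: [0.2, -1.4, 1.1]
gripper_width: 0.0008
gripper_force: 0.0
```

Run:
```python
from h import *
lever(); s=r.get_state(); c=r.capture("wrist"); q=wcloud(c,s); b=w2b(q.reshape(-1,3))
m=(b[:,2]>.025)&(b[:,2]<.06)&(b[:,0]>-.165)&(b[:,0]<-.103)&(b[:,1]>-.03)&(b[:,1]<.07); print("tread",m.sum(),np.percentile(b[m],[1,50,99],axis=0).round(4).tolist())
R0=R.from_euler("xyz",s["eef_rot"],degrees=True); print(s["eef_rot"],s["gripper_width"])
t=R0.inv().apply(q.reshape(-1,3)-s["tcp_pos"])*1000
f=(abs(t[:,0])<13)&(abs(t[:,1])<30)&(t[:,2]<-5)&(t[:,2]>-60); print("tip",f.sum(),np.percentile(t[f],[1,50,99],axis=0).round(1).tolist())
c=r.capture("scene"); b=w2b(cloud(c).reshape(-1,3)); m=(abs(b[:,0])<.068)&(abs(b[:,1])<.078)&(b[:,2]<.19)&(b[:,2]>.05); print("in bin",m.sum(),np.percentile(b[m,2],[2,50,98]) if m.sum() else 0)
m=(b[:,2]>.23)&(abs(b[:,1])<.08)&(b[:,0]>-.05)&(b[:,0]<.25)&(b[:,2]<.36); P=b[m]; print("lid",m.sum(),np.polyfit(P[:,2],P[:,0],1))
print([ (d["conf"],d["extent"]) for d in r.boxes_of("cartridge","scene")[:4]])
json.dump(dict(p=s["tcp_pos"].tolist(),q=R0.as_quat().tolist()),open("cmd.json","w"))
for z in (.036,.030,.025,.022,.0195,.0175,.016,.015): goal(b2w(np.array([-.138,.019,z])),rot(-58,8),save=False)
```

```text
t 42.6 bin [-137.78   19.19   45.21] F_bin [ 1.3 -0.6  1.1]
lever 381 [[-0.0975, 0.0141, 0.0434], [-0.0923, 0.0199, 0.0448], [-0.0875, 0.0257, 0.0459]]
tread 4074 [[-0.1365, -0.0086, 0.0427], [-0.1185, 0.0195, 0.0468], [-0.1039, 0.0478, 0.0515]]
[-179.94872809   -8.01173668  -58.01597453] 0.0003595260896563813
tip 416 [[7.3, -6.3, -49.6], [9.7, -0.4, -38.3], [11.5, 6.7, -25.1]]
in bin 145 [0.07205329 0.07496536 0.18530599]
lid 474 [-0.47699816  0.17806376]
[(0.85, [414.0, 335.7, 452.0, 363.9]), (0.7, [321.4, 301.4, 356.3, 326.0]), (0.61, [204.8, 237.9, 235.9, 252.0])]
travel [-0.0032, 0.0007, 0.0187] dr [-0.0001, -0.0, -0.0] mm 9
travel [-0.0049, 0.0007, 0.0305] dr [-0.0001, -0.0, -0.0] mm 15
travel [-0.0063, 0.0007, 0.0405] dr [-0.0001, -0.0, -0.0] mm 20
travel [-0.0071, 0.0008, 0.0464] dr [-0.0001, -0.0, -0.0] mm 23
travel [-0.0078, 0.0008, 0.0513] dr [-0.0001, -0.0, -0.0] mm 26
travel [-0.0084, 0.0008, 0.0553] dr [-0.0001, -0.0, -0.0] mm 28
travel [-0.0088, 0.0008, 0.0583] dr [-0.0001, -0.0, -0.0] mm 29
travel [-0.0091, 0.0008, 0.0603] dr [-0.0001, -0.0, -0.0] mm 30
```

Call:
jog_arm(travel=[[-0.0032,0.0007,0.0187],[-0.0049,0.0007,0.0305],[-0.0063,0.0007,0.0405],[-0.0067,0.0007,0.043],[-0.0071,0.0008,0.0464],[-0.0075,0.0008,0.0488],[-0.0078,0.0008,0.0513],[-0.0084,0.0008,0.0553],[-0.0088,0.0008,0.0583],[-0.0091,0.0008,0.0603]], dr=[[0,0,0],[0,0,0],[0,0,0],[0,0,0],[0,0,0],[0,0,0],[0,0,0],[0,0,0],[0,0,0],[0,0,0]], claw=[0,0,0,0,0,0,0,0,0,0])

```text
time_s: 44.05
tcp_pos: [0.5424, -0.1289, 0.0139]
eef_rot: [179.9, -8.0, -58.0]
contact_force: [-2.2, -1.1, 6.7]
gripper_width: 0.0006
gripper_force: 3.4
```

Run:
```python
from h import *
lever()
```

```text
t 44.05 bin [-138.39   17.35   13.95] F_bin [-0.2 -2.5  6.7]
lever 525 [[-0.0978, 0.0139, 0.0377], [-0.0923, 0.0195, 0.039], [-0.0871, 0.0255, 0.0402]]
```

Call:
jog_arm(travel=[[0,0,0.0006],[0,0.003,0.0008],[0,0.008,0.0008],[0,0.014,0.0008],[0,0.02,0.0008],[0,0.026,0.0008],[0,0.032,0.0008],[0,0.038,0.0008],[0,0.043,0.0008],[0,0.047,0.0008]], dr=[[0,0,0],[0,0,0],[0,0,0],[0,0,0],[0,0,0],[0,0,0],[0,0,0],[0,0,0],[0,0,0],[0,0,0]], claw=[0,0,0,0,0,0,0,0,0,0])

```text
time_s: 45.35
tcp_pos: [0.5235, -0.1408, 0.0139]
eef_rot: [-180.0, -8.0, -58.0]
contact_force: [-1.9, 3.3, 6.9]
gripper_width: 0.0003
gripper_force: 3.3
```

Run:
```python
from h import *
lever()
```

```text
t 45.35 bin [-138.35   -4.88   13.95] F_bin [-3.8  0.1  6.9]
lever 518 [[-0.0977, -0.0063, 0.0377], [-0.0922, -0.0008, 0.039], [-0.0871, 0.0049, 0.0402]]
```

Call:
jog_arm(travel=[[0.0004,0.001,-0.003],[0.0009,0.002,-0.0065],[0.0015,0.002,-0.0105],[0.0021,0.002,-0.0148],[0.0027,0.002,-0.0195],[0.0034,0.002,-0.0243],[0.0041,0.002,-0.0291],[0.0048,0.002,-0.0339],[0.0054,0.002,-0.0387],[0.0061,0.002,-0.0435]], dr=[[0,0,0],[0,0,0],[0,0,0],[0,0,0],[0,0,0],[0,0,0],[0,0,0],[0,0,0],[0,0,0],[0,0,0]], claw=[0,0,0,0,0,0,0,0,0,0])

```text
time_s: 46.65
tcp_pos: [0.5231, -0.1413, 0.0362]
eef_rot: [-180.0, -8.0, -58.0]
contact_force: [-1.0, 2.0, 5.4]
gripper_width: 0.0005
gripper_force: 2.9
```

Run:
```python
from h import *
lever()
```

```text
t 46.65 bin [-138.13   -5.52   36.16] F_bin [-2.2  0.2  5.4]
lever 481 [[-0.098, -0.007, 0.053], [-0.0927, -0.0012, 0.0541], [-0.0874, 0.0046, 0.0553]]
```

Rising with the tread, still in contact. I'll carry on at the same pace.

Call:
jog_arm(travel=[[0.0006,0,-0.004],[0.0011,0,-0.008],[0.0017,0,-0.012],[0.0022,0,-0.016],[0.0028,0,-0.02],[0.0034,0,-0.024],[0.0039,0,-0.028],[0.0045,0,-0.032],[0.005,0,-0.036],[0.0056,0,-0.04]], dr=[[0,0,0],[0,0,0],[0,0,0],[0,0,0],[0,0,0],[0,0,0],[0,0,0],[0,0,0],[0,0,0],[0,0,0]], claw=[0,0,0,0,0,0,0,0,0,0])

```text
time_s: 47.95
tcp_pos: [0.523, -0.1416, 0.0561]
eef_rot: [-180.0, -8.0, -58.0]
contact_force: [3.5, -4.6, 3.9]
gripper_width: 0.0003
gripper_force: 2.5
```

Call:
jog_arm(travel=[[0.0004,0,-0.003],[0.0008,0,-0.006],[0.0013,0,-0.009],[0.0017,0,-0.012],[0.0021,0,-0.015],[0.0025,0,-0.018],[0.0029,0,-0.021],[0.0034,0,-0.024],[0.0045,0,-0.032],[0.007,0,-0.05]], dr=[[0,0,0],[0,0,0],[0,0,0],[0,0,0],[0,0,0],[0,0,0],[0,0,0],[0,0,0],[0,0,0],[0,0,0]], claw=[0,0,0,0,0,0,0,0,0,0])

```text
time_s: 49.2
tcp_pos: [0.5216, -0.1416, 0.0807]
eef_rot: [179.9, -7.9, -58.0]
contact_force: [0.0, -0.2, 0.4]
gripper_width: 0.0006
gripper_force: 0.0
```

Run:
```python
from h import *
st(); s=r.get_state(); c=r.capture("wrist"); b=w2b(wcloud(c,s).reshape(-1,3))
m=(b[:,2]>.05)&(b[:,2]<.1)&(b[:,0]>-.165)&(b[:,0]<-.103)&(abs(b[:,1])<.05); print("tread",m.sum(),np.percentile(b[m],[1,50,99],axis=0).round(4).tolist())
m=(b[:,2]>.19)&(abs(b[:,1])<.08)&(b[:,0]>-.07)&(b[:,0]<.07); print("lid",m.sum(),np.polyfit(b[m,0],b[m,2],1))
```

```text
t 49.2 bin [-138.68   -6.92   80.74] F_bin [ 0.2 -0.1  0.4]
tread 4542 [[-0.1372, -0.0297, 0.0734], [-0.1184, -0.0032, 0.0796], [-0.1044, 0.027, 0.0849]]
lid 26742 [0.1444856  0.21786103]
```

Call:
jog_arm(travel=[[0,0,-0.1],[0,0,-0.2],[-0.1,0,-0.3],[-0.15,0,-0.35],[-0.15,0,-0.35],[-0.15,0,-0.35],[-0.15,0,-0.35],[-0.15,0,-0.35],[-0.15,0,-0.35],[-0.15,0,-0.35]], dr=[[0,0,0],[0,0,0],[0,0,0],[0,0,0],[0,0,0],[0,0,0],[0,0,0],[0,0,0],[0,0,0],[0,0,0]], claw=[0,0,0,0,0,0,0,0,0,0])

```text
time_s: 50.5
tcp_pos: [0.4701, -0.0581, 0.2434]
eef_rot: [179.9, -8.0, -58.0]
contact_force: [0.5, 0.0, -0.4]
gripper_width: 0.0006
gripper_force: 0.0
```

Run:
```python
from h import *
st(); c=r.capture("scene"); b1=w2b(cloud(c).reshape(-1,3)); b0=w2b(np.load("scene.npz")["q"].reshape(-1,3))
for b in(b0,b1):
    m=(b[:,2]>.19)&(b[:,2]<.3)&(abs(b[:,1])<.08)&(abs(b[:,0])<.07); print("lid",m.sum(),np.polyfit(b[m,0],b[m,2],1).round(4))
    m=(b[:,2]>.06)&(b[:,2]<.1)&(b[:,0]<-.1)&(b[:,0]>-.17)&(abs(b[:,1])<.05); print(m.sum(),np.percentile(b[m],[1,50,99],axis=0).round(4).tolist())
```

```text
t 50.5 bin [-236.72   -6.39  243.37] F_bin [ 0.2  0.4 -0.4]
lid 2676 [0.0007 0.2072]
421 [[-0.1551, -0.0287, 0.0697], [-0.13, 0.0036, 0.0798], [-0.1025, 0.0308, 0.0882]]
lid 2679 [-0.0003  0.2073]
422 [[-0.1551, -0.0291, 0.0692], [-0.1299, 0.0037, 0.0798], [-0.1027, 0.0304, 0.0886]]
```

Lid and tread match their rest state, so I'm handing in.

```bash
python3 -c "
from plant import r
print(r.close_job())"
```

```text
the job is handed in; nothing more can be done
None
```

The job is handed in at 50.5 s of 72 s: the cartridge went into the bin while the pedal was hooked, and the lid and pedal measure back at their rest positions. The verdict itself was not reported back, and I did not re-measure the tea tin, mug and stapler.

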